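Reload a seedling tube rack and aim its grow lamp

ROBOT

A 6-joint arm with a two-finger parallel gripper is mounted at the origin on the work surface. World frame = base frame: x ahead of the robot, y to its left, z up, the work surface at z = 0. Lengths are in m, angles in rad, forces in N, time in s.
With the tool pointing down it reaches from about 0.35 to 0.975 m from the base axis. Payload 17.4 kg.
Tool frame: the origin (TCP) lies at the very end of the fingers, on their centre line; the grasp point (between the pads) lies hold_point_z behind it (hold_point_z is the distance from the TCP to the grasp point, in m); z points along the fingers, y is the direction in which the jaws open and shut (so a half turn about z gives the same grasp; the last joint's range is limited). The gripper opens to 85 mm and grips with 20 to 120 N. Pads are 22 mm wide; open, the fingers measure 114 mm over their backs; the gripper's body (76 mm by 85 mm) begins 54 mm behind the grasp point. The pads swing forward as they close: fully open they stand 13 mm farther back than shut.
Start: joints at [1.065, 0.116, 1.442, -0, 1.584, -0.038], TCP at [0.304, 0.602, 0.231] pointing down, gripper open.
Joint ranges: [-2.83, 2.83], [-0.83, 2.19], [0.07, 2.5], [-1.14, 4.28], [0.01, 3], [-2.97, 2.97]. Speed limits (rad/s): [1.89, 1.89, 2.22, 3.14, 3.14, 3.14].

INTERFACE

Orientations are given as a unit quaternion [w, x, y, z].
In Python, from workcell import sense, grab_frame, sign_off, hold_point_z gives the robot as it stands. The module is installed in compiled form; this text tells all that it offers.
- The arm moves only by the tool jog_arm, never from a script. Its argument "moves" is one flat list of numbers, 7 for each row, row after row: the shift along the tool's x, y, z in mm, then the turn, a rotation vector about the tool's x, y, z in degrees, then the opening, from 0 (shut) to 1 (fully open). A call has 1 to 10 rows; each row shifts and turns the pose as measured when the row begins, along the tool's axes as they then stand; what a row does not reach is not made up. A row lasts 1/8 s, in which the tool goes at most 62.5 mm and 10.7 degrees, less where a joint would pass 70% of its speed; a pose out of reach is approached as far as the arm can. A call is refused whole if a number of a shift passes 62.5 or a number of a turn 10.7, either way. A call with a gripper value outside its range is refused whole. The fingers move at their own pace and stop on an object; "grip_force" is the grip in N (left out, the last holds). Time passes only in rows, so rows that do not move let the fingers close. It gives the time, the measured TCP pose, the force and the opening at its end, in the units of the state.
- sense(): the state, without advancing time (a new reading comes with each control period).
- grab_frame(name): name is "side" or "top"; returns a dict with "image" (384x512x3 uint8, red, green, blue), "camera_matrix" (3x3 intrinsics, pixels), "k1" (the pictures are not rectified: a ray, as slopes to the right and down, at radius r is drawn at 1 + k1 r^2 times it, then the intrinsics apply), "R" (3x3) and "t" (3): a world point X has camera coordinates R X + t. Camera axes: x right, y down, z forward; pixel columns grow to the right and rows downward; lengths in m; the calibration is good to about 2 mm. A picture is of the moment at which its call begins. There is no depth.
- sign_off(): hands the job in, once; it reports no verdict.
The state is a dict: "t": time; "joint_positions": joint angles; "joint_velocities": joint speeds; "tau": joint torques, N m; "tool_pos": TCP position; "tool_rot": TCP orientation; "wrist_force": force on the tool from outside, world axes, zero at the start; "wrist_torque": the same for the moment, N m; "opening": finger opening in m.
Only numpy, scipy, OpenCV 4.12 (cv2) and the standard library are available. Lean on these libraries where they do the work, as an engineer would, in place of code of your own. Each camera call takes 0.05 s, during which the arm holds its last target.

TASK

First clear the spent tubes (red caps) out of the blue rack and lay them flat in the orange tray; then lay every fresh seedling tube (green caps) from the mat in a rack groove of its own, fully home in it. Last of all, swivel and tilt the grow lamp by its bar so that its beam points straight at the middle of the rack, and leave the other things on the bench where they are.

Things in the scene. Friction and masses are not known exactly. Their poses are not given: they have to be found in the camera images.
- fresh_a_center (a point): Fresh seedling tube: milky-clear round tube with a green sprout, 130 mm long, body 36 mm in diameter, 17 mm octagonal end caps (green caps, 40 mm across flats); about 90 g. The point is its centre; x along the tube. On a flat surface the centre is 20 mm up. May be absent. Starts on the 3 mm dark mat, between rows of grey stop blocks (17 mm high), none beside its middle.
- fresh_b_center (a point): Fresh seedling tube: milky-clear round tube with a green sprout, 130 mm long, body 36 mm in diameter, 17 mm octagonal end caps (green caps, 40 mm across flats); about 90 g. The point is its centre; x along the tube. On a flat surface the centre is 20 mm up. May be absent. Starts on the 3 mm dark mat, between rows of grey stop blocks (17 mm high), none beside its middle.
- fresh_c_center (a point): Fresh seedling tube: milky-clear round tube with a green sprout, 130 mm long, body 36 mm in diameter, 17 mm octagonal end caps (green caps, 40 mm across flats); about 90 g. The point is its centre; x along the tube. On a flat surface the centre is 20 mm up. May be absent. Starts on the 3 mm dark mat, between rows of grey stop blocks (17 mm high), none beside its middle.
- fresh_d_center (a point): Fresh seedling tube: milky-clear round tube with a green sprout, 130 mm long, body 36 mm in diameter, 17 mm octagonal end caps (green caps, 40 mm across flats); about 90 g. The point is its centre; x along the tube. On a flat surface the centre is 20 mm up. May be absent. Starts on the 3 mm dark mat, between rows of grey stop blocks (17 mm high), none beside its middle.
- old_1_center (a point): Spent tube: milky-clear round tube with a dried brown sprout, 130 mm long, body 36 mm in diameter, 17 mm octagonal end caps (red caps, 40 mm across flats); about 90 g. The point is its centre; x along the tube. On a flat surface the centre is 20 mm up. May be absent. Starts in a groove of the rack.
- old_2_center (a point): Spent tube: milky-clear round tube with a dried brown sprout, 130 mm long, body 36 mm in diameter, 17 mm octagonal end caps (red caps, 40 mm across flats); about 90 g. The point is its centre; x along the tube. On a flat surface the centre is 20 mm up. May be absent. Starts in a groove of the rack.
- old_3_center (a point): Spent tube: milky-clear round tube with a dried brown sprout, 130 mm long, body 36 mm in diameter, 17 mm octagonal end caps (red caps, 40 mm across flats); about 90 g. The point is its centre; x along the tube. On a flat surface the centre is 20 mm up. May be absent. Starts in a groove of the rack.
- old_4_center (a point): Spent tube: milky-clear round tube with a dried brown sprout, 130 mm long, body 36 mm in diameter, 17 mm octagonal end caps (red caps, 40 mm across flats); about 90 g. The point is its centre; x along the tube. On a flat surface the centre is 20 mm up. May be absent. Starts in a groove of the rack.
- rack_mid (a point): Middle of the fixed blue tube rack (grey base 300 x 100 x 8 mm), 50 mm above the bench. x across the grooves, y along them, z up. Two folded blue strips (14 mm wide, centred 32 mm either side of the middle along y, so 50 mm free between them for fingers) form four 90-degree V grooves 68 mm apart; crests 46 mm above the bench. Tube caps hang outside the strips (9 mm play).
- groove1 (a point): Rack groove 1 of 4 (counted along the rack's x axis): where the centre of a tube fully home in it lies, 50 mm above the bench; y axis along the groove, z up. A seated tube sticks up 22 mm above the crests.
- groove2 (a point): Rack groove 2 of 4 (counted along the rack's x axis): where the centre of a tube fully home in it lies, 50 mm above the bench; y axis along the groove, z up. A seated tube sticks up 22 mm above the crests.
- groove3 (a point): Rack groove 3 of 4 (counted along the rack's x axis): where the centre of a tube fully home in it lies, 50 mm above the bench; y axis along the groove, z up. A seated tube sticks up 22 mm above the crests.
- groove4 (a point): Rack groove 4 of 4 (counted along the rack's x axis): where the centre of a tube fully home in it lies, 50 mm above the bench; y axis along the groove, z up. A seated tube sticks up 22 mm above the crests.
- tray_in (a point): Orange reject tray (fixed), 165 x 200 mm outside, 4 mm walls, 30 mm high: the point is the centre of its inner floor, 4 to 5 mm above the bench; 157 mm inside along its x axis, 192 mm along its y axis. It has room for two tubes side by side, both along x.
- lamp_face (a point): Small grow lamp on a fixed black puck (110 mm across): the centre of its tilting panel (white, 124 mm wide, 94 mm high, 22 mm thick, in a black yoke 148 mm wide): the crossing of both hinge axes, 160 mm above the bench; axes turn with the panel. x axis: the beam, square out of the yellow LED side; y along the panel's width; z towards the steel bar above.
- lamp_bar (a point): Middle of the steel bar handle over the lamp panel: round, 12 mm thick, 104 mm long along the panel's y axis, 80 mm from the tilt axis, 33 mm over the panel's top edge. It can be pinched from above; it turns within the fingers as the panel tilts.
- lamp_swivel (a joint): Swivel of the lamp about the upright axis, rad, growing anticlockwise seen from above, range -1.4 to 1.4; stays where it is left (friction 0.03 N m).
- lamp_tilt (a joint): Tilt of the lamp panel, rad: 0 is panel upright with the beam level, positive tips the beam downwards (the bar goes forward, the way the lamp faces), range -0.5 to 0.9; balanced and stays where it is left (friction 0.10 N m).
- seed_pot: Bystander, leave alone: black plant pot with a seedling, 82 mm wide, 70 mm high (leaves to 110 mm); origin at the centre of its underside.
- humidifier: Bystander, leave alone: white rounded mini humidifier, 84 mm wide, 100 mm high; origin at the centre of its underside.
- feed_bottle: Bystander, leave alone: amber bottle, 60 mm wide, 150 mm high; origin at the centre of its underside.
- bench_brush: Bystander, leave alone: hand brush lying on the bench; origin at the centre of its underside.
- label_cup: Bystander, leave alone: blue cup, 70 mm wide, 80 mm high; origin at the centre of its underside.
- feed_jar: Bystander, leave alone: green glass jar, 64 mm wide, 70 mm high; origin at the centre of its underside.

How it is judged:
On the way, in this order (a step that is already met when the one before it is completed fails the run):
1. every spent tube lies in the orange tray (x of old_1_center in the frame of tray_in between -0.07 and 0.07 m and y of old_1_center in the frame of tray_in between -0.085 and 0.085 m and z of old_1_center in the frame of tray_in between 0 and 0.03 m and x of old_2_center in the frame of tray_in between -0.07 and 0.07 m and y of old_2_center in the frame of tray_in between -0.085 and 0.085 m and z of old_2_center in the frame of tray_in between 0 and 0.03 m and x of old_3_center in the frame of tray_in between -0.07 and 0.07 m and y of old_3_center in the frame of tray_in between -0.085 and 0.085 m and z of old_3_center in the frame of tray_in between 0 and 0.03 m and x of old_4_center in the frame of tray_in between -0.07 and 0.07 m and y of old_4_center in the frame of tray_in between -0.085 and 0.085 m and z of old_4_center in the frame of tray_in between 0 and 0.03 m), for 0.2 s.
2. every fresh tube lies fully home in a groove of the rack (angle between the x axis of each of fresh_a_center, fresh_b_center, fresh_c_center, fresh_d_center and the y axis of rack_mid, either way round below 0.03 rad and y of fresh_a_center in the frame of rack_mid between -0.013 and 0.013 m and z of fresh_a_center in the frame of rack_mid between -0.004 and 0.004 m and (horizontal distance between fresh_a_center and groove1 below 0.018 m or horizontal distance between fresh_a_center and groove2 below 0.018 m or horizontal distance between fresh_a_center and groove3 below 0.018 m or horizontal distance between fresh_a_center and groove4 below 0.018 m) and y of fresh_b_center in the frame of rack_mid between -0.013 and 0.013 m and z of fresh_b_center in the frame of rack_mid between -0.004 and 0.004 m and (horizontal distance between fresh_b_center and groove1 below 0.018 m or horizontal distance between fresh_b_center and groove2 below 0.018 m or horizontal distance between fresh_b_center and groove3 below 0.018 m or horizontal distance between fresh_b_center and groove4 below 0.018 m) and y of fresh_c_center in the frame of rack_mid between -0.013 and 0.013 m and z of fresh_c_center in the frame of rack_mid between -0.004 and 0.004 m and (horizontal distance between fresh_c_center and groove1 below 0.018 m or horizontal distance between fresh_c_center and groove2 below 0.018 m or horizontal distance between fresh_c_center and groove3 below 0.018 m or horizontal distance between fresh_c_center and groove4 below 0.018 m) and y of fresh_d_center in the frame of rack_mid between -0.013 and 0.013 m and z of fresh_d_center in the frame of rack_mid between -0.004 and 0.004 m and (horizontal distance between fresh_d_center and groove1 below 0.018 m or horizontal distance between fresh_d_center and groove2 below 0.018 m or horizontal distance between fresh_d_center and groove3 below 0.018 m or horizontal distance between fresh_d_center and groove4 below 0.018 m)), for 0.2 s.
3. the lamp's beam points at the middle of the rack (y of rack_mid in the frame of lamp_face between -0.025 and 0.025 m and z of rack_mid in the frame of lamp_face between -0.025 and 0.025 m and x of rack_mid in the frame of lamp_face above 0.05 m), for 0.2 s.
At the end, for the whole second after the job is handed in: Spent tubes lie flat in the tray (centre under 30 mm over its floor); each fresh tube is home in a groove (centre within 13 mm along and 4 mm in height, axis within 0.03 rad); the beam line passes within 25 mm of the rack's middle sideways and in height; bystanders moved under 50 mm (all of step 1 and all of step 2 and all of step 3); the robot touches nothing.
It fails at once if one of the bystanders is pushed more than 50 mm from its place (distance of any of seed_pot, humidifier, feed_bottle, bench_brush, label_cup, feed_jar from where it was at the start of the episode above 0.05 m).
Of fresh_a, fresh_b, fresh_c, fresh_d only 3 to 4 are there at a start; the rules pass over those that are not, and their reading is None.
Of old_1, old_2, old_3, old_4 only 1 to 2 are there at a start; the rules pass over those that are not, and their reading is None.
At some moment in a run one of fresh_a, fresh_b, fresh_c, fresh_d, old_1, old_2, old_3, old_4 may be knocked a few centimetres aside while the robot is not near it.
Once in a run the grip may slacken for a moment while it holds something.
It also fails if it takes over 210 s, if anything falls off the work surface, if the arm or the gripper's body presses on something with over 40 N, if the wrist force passes 120 N, or if a joint passes its speed limit or range.

## Working session

There is one attempt and no reset: what is moved stays moved. The work goes in short steps, Python scripts to look and compute and a tool call to move; the robot and the scene stay as the last step left them, time stands still between calls to the robot, and variables do not carry over. Pictures are saved under pics/ and viewed, and the job is handed in when it is done.

Besides the shell and the picture viewer there is one more tool, called after "Call:" by a JSON object that holds its "method" and its "body", one argument or row to a line. jog_arm: Moves the arm, as the interface text tells. Its arguments: {"type":"object","properties":{"moves":{"type":"array","items":{"type":"number"}},"grip_force":{"type":"number"}},"required":["moves"]}

```bash
mkdir -p pics
python3 - <<'E'
from workcell import *
import cv2,numpy as np
s=sense();print(s); print(hold_point_z if not callable(hold_point_z) else hold_point_z())
for n in("top","side"):
    f=grab_frame(n);cv2.imwrite(f"pics/{n}0.png",f["image"][:,:,::-1]);print(n,f["camera_matrix"],f["k1"],f["R"],f["t"])
E
```

```text
{'t': 0.0, 'joint_positions': array([ 1.06516330e+00,  1.16484530e-01,  1.44224351e+00,  1.05408512e-05,
        1.58398575e+00, -3.78112937e-02]), 'joint_velocities': array([-0.00086359, -0.00088099, -0.00044469,  0.00390958, -0.00154113,
       -0.00079747]), 'tau': array([ 1.54236230e-03, -7.31990576e+01, -6.32489347e+01,  1.24615340e-04,
        6.35040575e-03,  2.44435363e-06]), 'tool_pos': array([0.30431209, 0.60231059, 0.23057666]), 'tool_rot': array([-1.55527986e-04,  2.31783551e-01,  9.72767224e-01, -5.38586534e-04]), 'wrist_force': array([ 0.41209224, -0.37623925,  0.35199816]), 'wrist_torque': array([ 0.00804096, -0.04672498, -0.0354026 ]), 'opening': 0.08523090095029455}
0.0187
top [[346.79696118   0.         261.03944488]
 [  0.         346.79696118 188.83047588]
 [  0.           0.           1.        ]] -0.09331332950682782 [[ 0.00348278 -0.9999764  -0.00592183]
 [-0.98044028 -0.00224927 -0.19680396]
 [ 0.19678599  0.00649143 -0.98042498]] [-0.00207581  0.56507792  1.29257031]
side [[393.28308341   0.         265.06106497]
 [  0.         393.28308341 184.9304077 ]
 [  0.           0.           1.        ]] -0.05361287101890142 [[ 0.92198533 -0.38719231  0.00501772]
 [-0.21507583 -0.52282977 -0.82485843]
 [ 0.32200225  0.75942817 -0.56531708]] [-0.49315279  0.23210175  1.37717714]
```

View pics/top0.png

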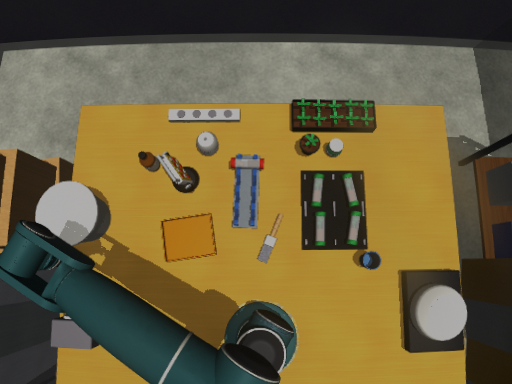

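View pics/side0.png

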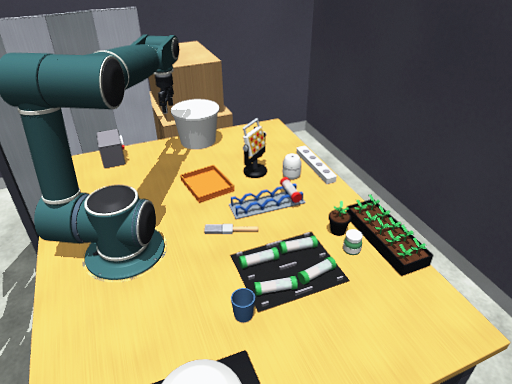

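The pictures show one spent tube, in the far groove at top (247,162). Four fresh tubes lie on the mat near (318,190), (350,190), (320,228) and (354,228). The tray is at (189,238) and the lamp at (180,172). Next I measure these more finely.

```bash
cat > h.py <<'E'
from workcell import *
import cv2,numpy as np
from scipy.spatial.transform import Rotation as Ro
def ray(f,uv):
    K=f["camera_matrix"];k=f["k1"]
    p=cv2.undistortPoints(np.array(uv,float).reshape(-1,1,2),K,np.array([k,0,0,0,0.])).reshape(-1,2)
    d=np.c_[p,np.ones(len(p))]@f["R"]; c=-f["R"].T@f["t"]
    return c,d
def onz(f,uv,z):
    c,d=ray(f,uv); return c+d*((z-c[2])/d[:,2])[:,None]
def proj(f,X):
    X=np.array(X,float).reshape(-1,3)
    return cv2.projectPoints(X,cv2.Rodrigues(f["R"])[0],f["t"],f["camera_matrix"],np.array([f["k1"],0,0,0,0.]))[0].reshape(-1,2)
def tri(fs,uvs):
    A=np.zeros((3,3));b=np.zeros(3)
    for f,u in zip(fs,uvs):
        c,d=ray(f,[u]);d=d[0]/np.linalg.norm(d[0]);P=np.eye(3)-np.outer(d,d);A+=P;b+=P@c
    return np.linalg.solve(A,b)
def hsv(f): return cv2.cvtColor(f["image"],cv2.COLOR_RGB2HSV)
def blobs(m,a=6):
    n,l,st,c=cv2.connectedComponentsWithStats(m.astype(np.uint8))
    return [(c[i].round(1),int(st[i,4]),st[i,:4].tolist()) for i in range(1,n) if st[i,4]>=a]
def green(f):
    h=hsv(f);return (h[...,0]>50)&(h[...,0]<85)&(h[...,1]>110)&(h[...,2]>60)
def red(f):
    h=hsv(f);return ((h[...,0]<6)|(h[...,0]>172))&(h[...,1]>140)&(h[...,2]>80)
def crop(f,name,x0,y0,x1,y1,s=5):
    im=f["image"][y0:y1,x0:x1,::-1];cv2.imwrite("pics/"+name,cv2.resize(im,None,fx=s,fy=s,interpolation=cv2.INTER_CUBIC))
E
python3 - <<'E'
from h import *
t=grab_frame("top");s=grab_frame("side")
for n,f in(("top",t),("side",s)):
    print(n,"G",*blobs(green(f)),sep="\n");print("R",*blobs(red(f),3),sep="\n")
crop(t,"t1.png",135,130,275,250);crop(t,"t2.png",290,160,380,255,6);crop(s,"s1.png",170,110,320,220,5);crop(s,"s2.png",220,220,360,310,5)
E
```

```text
top
G
(array([303.1, 102.5]), 51, [297, 99, 14, 7])
(array([350.7, 110.9]), 125, [345, 99, 14, 26])
(array([318.8, 111.6]), 126, [313, 100, 14, 25])
(array([334.9, 110.7]), 126, [328, 100, 16, 24])
(array([366.1, 110.3]), 107, [360, 100, 14, 20])
(array([303. , 108.5]), 12, [302, 107, 3, 4])
(array([303.2, 117.4]), 69, [297, 112, 14, 13])
(array([366. , 122.5]), 10, [365, 121, 3, 4])
(array([310.9, 139.5]), 92, [305, 134, 14, 12])
(array([318.6, 175.4]), 40, [314, 173, 10, 5])
(array([347.1, 175.2]), 38, [343, 173, 9, 6])
(array([354.1, 203.2]), 39, [350, 201, 9, 6])
(array([315.9, 203.8]), 37, [312, 202, 9, 5])
(array([320.6, 213.4]), 40, [316, 211, 10, 5])
(array([355.9, 212.9]), 39, [351, 211, 10, 5])
(array([319.9, 243. ]), 46, [315, 241, 10, 5])
(array([351.9, 242. ]), 43, [347, 240, 11, 5])
R
(array([173. , 159.3]), 3, [172, 159, 3, 2])
(array([232.6, 162.5]), 38, [231, 158, 4, 10])
(array([261. , 163.5]), 30, [260, 159, 3, 10])
(array([180. , 165.3]), 3, [179, 165, 3, 2])
(array([180.8, 170. ]), 4, [180, 169, 3, 3])
side
G
(array([366.3, 203.7]), 116, [354, 195, 26, 18])
(arra
[... 327 characters left out ...]
12])
(array([275.3, 252.3]), 63, [271, 247, 8, 12])
(array([242.6, 261.2]), 73, [239, 255, 9, 13])
(array([331.8, 261.7]), 53, [325, 257, 12, 13])
(array([303. , 276.9]), 115, [298, 270, 12, 14])
(array([294. , 281.9]), 78, [290, 276, 8, 13])
(array([257.4, 287.7]), 76, [254, 281, 8, 14])
R
(array([257.2, 134. ]), 4, [257, 133, 2, 3])
(array([261.5, 137.5]), 4, [261, 137, 2, 2])
(array([251.2, 139. ]), 4, [251, 138, 2, 3])
(array([255.6, 141.8]), 5, [255, 141, 2, 3])
(array([122.5, 146.5]), 8, [122, 145, 2, 4])
(array([259.8, 145. ]), 4, [259, 144, 2, 3])
(array([253.7, 149.7]), 3, [253, 149, 2, 2])
(array([284.1, 179.1]), 22, [281, 177, 9, 7])
(array([295.9, 196.7]), 86, [291, 192, 11, 11])
```

View pics/t1.png

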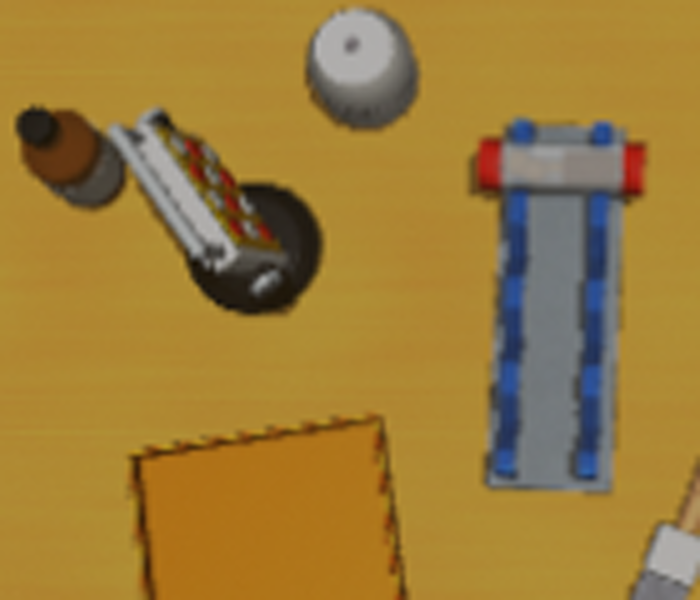

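View pics/t2.png

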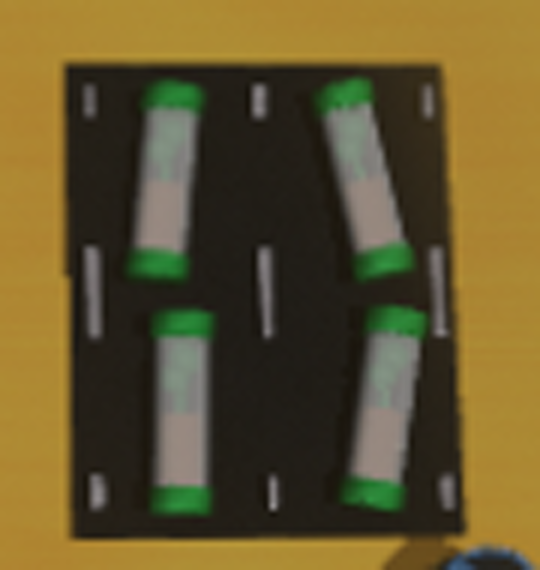

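View pics/s1.png

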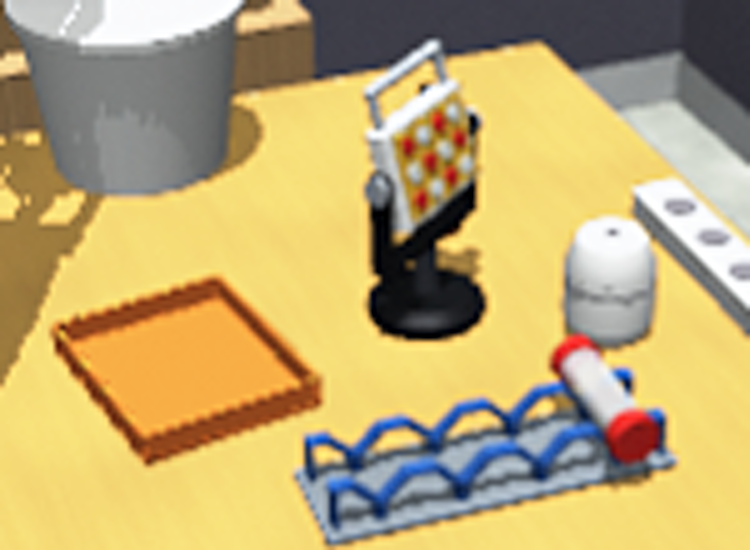

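View pics/s2.png

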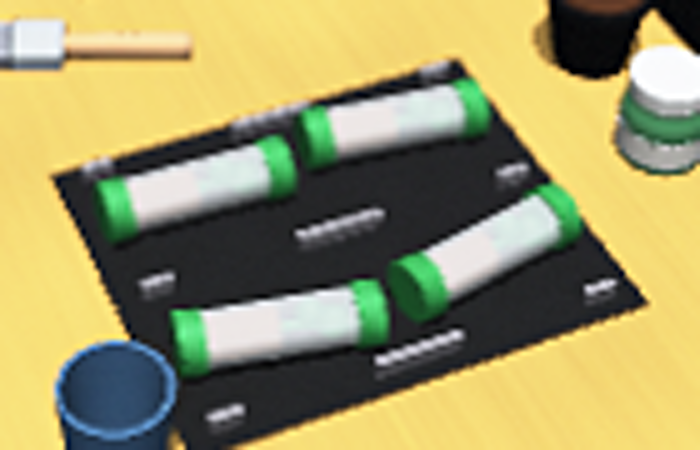

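```bash
cat > m1.py <<'E'
from h import *
t=grab_frame("top");s=grab_frame("side")
# fresh tubes: cap pairs
c=[b[0] for b in blobs(green(t),25) if b[0][1]>165 and b[0][1]<260 and b[0][0]>290]
P=onz(t,c,0.026)
print("caps",P.round(3))
for i in range(len(P)):
    for j in range(i):
        d=P[i]-P[j];L=np.hypot(*d[:2])
        if .09<L<.135 and abs(d[0])>.08: print("tube",((P[i]+P[j])/2).round(4),"L",L.round(3),"yaw",np.degrees(np.arctan2(d[1],d[0])).round(1))
r=[b[0] for b in blobs(red(t),15)]
R=onz(t,r,0.055);print("red",R.round(4),np.hypot(*(R[0]-R[1])[:2]) if len(R)>1 else None)
# rack base corners
q=[(235.6,155),(260.4,155.6),(257,228.4),(232.4,227)]
C=onz(t,q,.008);print("rack corners",C.round(4),"sides",[np.linalg.norm(C[i]-C[i-1]).round(3) for i in range(4)],"mid",C.mean(0).round(4))
h=hsv(t);m=(h[...,0]>10)&(h[...,0]<20)&(h[...,1]>215);
m=cv2.morphologyEx(m.astype(np.uint8),cv2.MORPH_OPEN,np.ones((3,3)));
for b in blobs(m,300):print(b)
E
python3 m1.py
```

```text
caps [[ 0.627 -0.231  0.026]
 [ 0.628 -0.347  0.026]
 [ 0.514 -0.369  0.026]
 [ 0.511 -0.217  0.026]
 [ 0.473 -0.234  0.026]
 [ 0.475 -0.375  0.026]
 [ 0.358 -0.229  0.026]
 [ 0.361 -0.354  0.026]]
tube [ 0.5709 -0.3579  0.026 ] L 0.116 yaw -168.9
tube [ 0.569  -0.2242  0.026 ] L 0.116 yaw 173.0
tube [ 0.4155 -0.2314  0.026 ] L 0.116 yaw 177.5
tube [ 0.4182 -0.3645  0.026 ] L 0.116 yaw 169.6
red [[6.714e-01 1.125e-01 5.500e-02]
 [6.674e-01 1.000e-04 5.500e-02]] 0.11253284466480609
rack corners [[0.7166 0.1052 0.008 ]
 [0.7142 0.003  0.008 ]
 [0.4155 0.0153 0.008 ]
 [0.4206 0.1125 0.008 ]] sides [np.float64(0.296), np.float64(0.102), np.float64(0.299), np.float64(0.097)] mid [0.5667 0.059  0.008 ]
(array([184.5, 236.4]), 1789, [161, 214, 51, 48])
```

```bash
cat >> h.py <<'E'
def go(x,y,z,yaw):
    """shift in tool axes (mm) and turn (deg, tool axes) to reach TCP x,y,z with jaw axis at yaw deg, tool down"""
    s=sense();w,a,b,c=s["tool_rot"];R=Ro.from_quat([a,b,c,w]);Rm=R.as_matrix()
    cy=np.degrees(np.arctan2(Rm[1,1],Rm[0,1]))
    yaw=cy+((yaw-cy+90)%180-90)
    q=np.radians(yaw);yv=np.array([np.cos(q),np.sin(q),0]);zv=np.array([0,0,-1.]);T=np.c_[np.cross(yv,zv),yv,zv]
    rv=np.degrees((R.inv()*Ro.from_matrix(T)).as_rotvec())
    d=(np.array([x,y,z])-s["tool_pos"])*1000
    print("t %.2f jaw yaw %.1f j1 %.2f j6 %.2f F %s open %.4f"%(s["t"],cy,s["joint_positions"][0],s["joint_positions"][5],s["wrist_force"].round(1),s["opening"]))
    print(" pos",s["tool_pos"].round(4),"shift now-axes",(Rm.T@d).round(1),"turn",rv.round(1),"shift after-turn axes",(T.T@d).round(1))
E
python3 - <<'E'
from h import *
t=grab_frame("top");s=grab_frame("side")
h=hsv(t);m=(h[...,0]>10)&(h[...,0]<20)&(h[...,1]>215);
m=cv2.morphologyEx(m.astype(np.uint8),cv2.MORPH_OPEN,np.ones((3,3)))
n,l,st,c=cv2.connectedComponentsWithStats(m)
i=1+np.argmax(st[1:,4]);k,_=cv2.findContours((l==i).astype(np.uint8),0,2)
box=cv2.boxPoints(cv2.minAreaRect(k[0]));print(box)
q=[(161.5,221.5),(211.3,213.7),(217,253.5),(166,262)]
for z in(.03,):
  C=onz(t,q,z);print(z,C.round(3),"sides",[np.linalg.norm(C[i]-C[i-1]).round(3) for i in range(4)],"mid",C.mean(0).round(4))
print("puck",onz(t,[(186.4,179.4)],.02).round(3), "side puck",onz(s,[(170+427/5,110+298/5)],.02).round(3))
# bar ends: side (369,100),(437,45) crop5 ; top (112,130),(155,112)?
S=lambda a,b:(170+a/5,110+b/5); T=lambda a,b:(135+a/5,130+b/5)
print(onz(s,[S(369,92),S(437,45)],.24).round(3)); 
crop(t,"t3.png",140,145,210,200,10);crop(s,"s3.png",230,110,280,185,10)
go(.40,.1,.2,-1.9)
E
```

```text
[[158.9     220.29997]
 [209.57999 213.05998]
 [215.47998 254.35997]
 [164.79999 261.59998]]
0.03 [[0.438 0.391 0.03 ]
 [0.47  0.194 0.03 ]
 [0.316 0.168 0.03 ]
 [0.282 0.365 0.03 ]] sides [np.float64(0.159), np.float64(0.199), np.float64(0.156), np.float64(0.2)] mid [0.3768 0.2796 0.03  ]
puck [[0.611 0.302 0.02 ]] side puck [[0.611 0.294 0.02 ]]
[[0.558 0.287 0.24 ]
 [0.645 0.351 0.24 ]]
t 0.40 jaw yaw 63.2 j1 1.07 j6 -0.04 F [-0.5  0.5  0.4] open 0.0858
 pos [0.3044 0.6025 0.2312] shift now-axes [-311.9 -405.4   31.3] turn [-0.   0.  65.1] shift after-turn axes [-499.   112.2   31.2]
```

Run:
```python
from h import *
go(.669,.056,.031,-1.9)
```

```text
t 0.40 jaw yaw 63.2 j1 1.07 j6 -0.04 F [-0.5  0.5  0.4] open 0.0858
 pos [0.3044 0.6025 0.2312] shift now-axes [-571.9 -323.3  200.2] turn [-0.   0.  65.1] shift after-turn axes [-534.1  382.5  200.2]
```

View pics/t3.png

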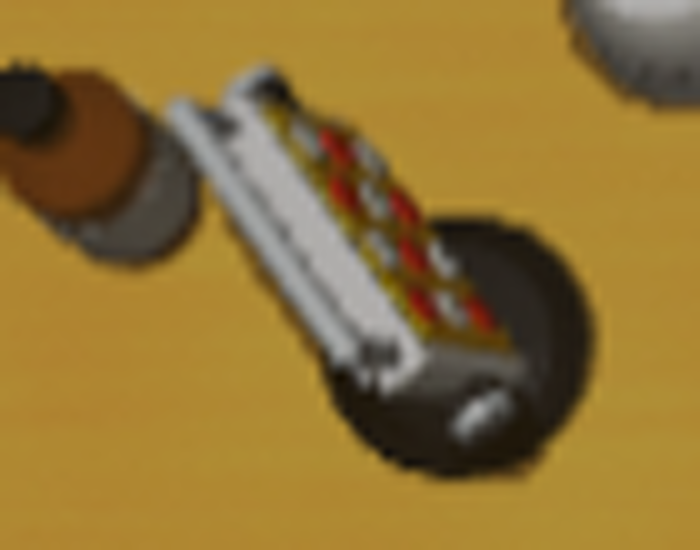

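View pics/s3.png

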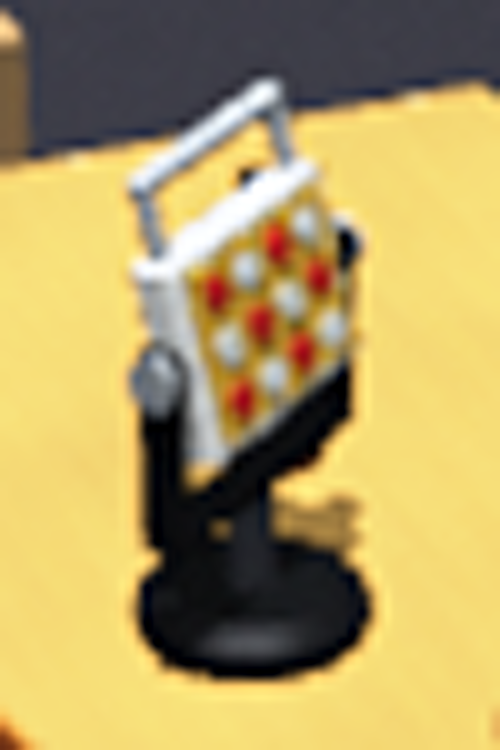

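Call:
{"method": "jog_arm", "body": {
  "moves": [0,0,4,0,0,9.3,0.65,0,0,4,0,0,9.3,0.65,0,0,4,0,0,9.3,0.65,0,0,4,0,0,9.3,0.65,0,0,4,0,0,9.3,0.65,0,0,4,0,0,9.3,0.65,0,0,4,0,0,9.3,0.65,0,0,0,0,0,0,0.65],
  "grip_force": 40
}}

```text
t: 1.4
tool_pos: [0.3043, 0.6024, 0.2023]
tool_rot: [0.0, 0.731, 0.683, -0.0]
wrist_force: [0.1, 0.6, -0.7]
opening: 0.0555
```

Call:
{"method": "jog_arm", "body": {
  "moves": [-50,11,0,0,0,0,0.65,-50,11,0,0,0,0,0.65,-50,11,0,0,0,0,0.65,-50,11,0,0,0,0,0.65,-50,11,0,0,0,0,0.65,-50,11,0,0,0,0,0.65,-50,11,0,0,0,0,0.65,-50,11,0,0,0,0,0.65,-50,11,0,0,0,0,0.65,-50,11,0,0,0,0,0.65]
}}

```text
t: 2.65
tool_pos: [0.3919, 0.0857, 0.2047]
tool_rot: [0.001, 0.712, 0.702, 0.003]
wrist_force: [1.0, 0.5, -0.4]
opening: 0.0557
```

Run:
```python
from h import *
go(.669,.056,.15,-1.9)
```

```text
t 2.65 jaw yaw -0.8 j1 0.15 j6 0.17 F [ 1.   0.5 -0.4] open 0.0557
 pos [0.3919 0.0857 0.2047] shift now-axes [-25.7 277.2  56.2] turn [ 0.3 -0.1  1.1] shift after-turn axes [-20.5 277.9  54.7]
```

Call:
{"method": "jog_arm", "body": {
  "moves": [-3,40,8,0.3,0,1.1,0.65,-3,40,8,0,0,0,0.65,-3,40,8,0,0,0,0.65,-3,40,8,0,0,0,0.65,-3,40,8,0,0,0,0.65,-3,40,8,0,0,0,0.65,-3,40,8,0,0,0,0.65,0,0,0,0,0,0,0.65]
}}

```text
t: 3.65
tool_pos: [0.682, 0.053, 0.1521]
tool_rot: [0.002, 0.708, 0.706, 0.004]
wrist_force: [0.6, -0.3, -0.0]
opening: 0.0554
```

Run:
```python
from h import *
go(.669,.056,.031,-1.9)
```

```text
t 3.65 jaw yaw -0.2 j1 0.04 j6 0.04 F [ 0.6 -0.3 -0. ] open 0.0554
 pos [0.682  0.053  0.1521] shift now-axes [  2.6 -14.  120.9] turn [ 0.5 -0.1  1.7] shift after-turn axes [  2.5 -13.1 121.1]
```

Call:
{"method": "jog_arm", "body": {
  "moves": [2.5,-13,10,0.5,0,1.7,0.65,0,0,0,0,0,0,0.65]
}}

```text
t: 3.9
tool_pos: [0.6672, 0.056, 0.1415]
tool_rot: [-0.002, 0.718, 0.696, 0.0]
wrist_force: [0.4, 1.1, 0.1]
opening: 0.0552
```

Run:
```python
from h import *
go(.669,.056,.033,-1.9)
t=grab_frame("top");s=grab_frame("side");crop(s,"s4.png",230,130,330,220,7)
```

```text
t 3.90 jaw yaw -1.8 j1 0.04 j6 0.08 F [0.4 1.1 0.1] open 0.0552
 pos [0.6672 0.056  0.1415] shift now-axes [ -0.2   2.  108.5] turn [-0.1 -0.1  0.1] shift after-turn axes [1.000e-01 1.800e+00 1.085e+02]
```

View pics/s4.png

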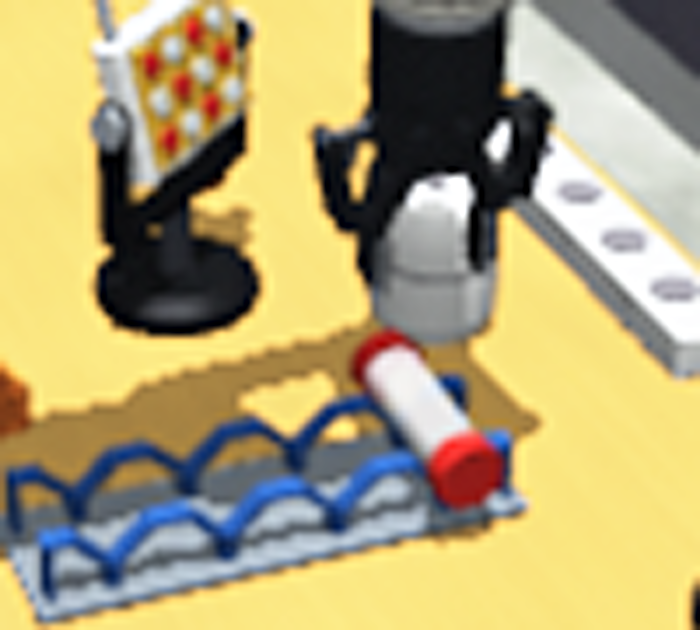

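The gripper stands centred over the spent tube, which is at about side pixel (290,190), so I descend and grip.

Call:
{"method": "jog_arm", "body": {
  "moves": [0,2,18,0,0,0,0.65,0,0,18,0,0,0,0.65,0,0,18,0,0,0,0.65,0,0,18,0,0,0,0.65,0,0,18,0,0,0,0.65,0,0,17,0,0,0,0.65,0,0,0,0,0,0,0.65]
}}

```text
t: 4.88
tool_pos: [0.6694, 0.0561, 0.0272]
tool_rot: [-0.001, 0.718, 0.696, 0.001]
wrist_force: [0.7, -0.8, -0.4]
opening: 0.0556
```

Run:
```python
from h import *
go(.669,.056,.033,-1.9)
```

```text
t 4.88 jaw yaw -1.7 j1 0.04 j6 0.07 F [ 0.7 -0.8 -0.4] open 0.0556
 pos [0.6694 0.0561 0.0272] shift now-axes [-0.1 -0.4 -5.8] turn [-0.  -0.1  0.2] shift after-turn axes [-0.1 -0.4 -5.8]
```

Call:
{"method": "jog_arm", "body": {
  "moves": [0,0,-4,0,0,0,0.65,0,0,0,0,0,0,0,0,0,0,0,0,0,0,0,0,0,0,0,0,0,0,0,0,0,0,0,0,0,-10,0,0,0,0,0,0,-20,0,0,0,0,0,0,-30,0,0,0,0,0,0,-30,0,0,0,0]
}}

```text
invalid input
```

Run:
```python
from h import *
go(.45,.14,.14,9)
go(.377,.280,.14,9)
t=grab_frame("top");s=grab_frame("side");cv2.imwrite("pics/s5.png",s["image"][:,:,::-1])
```

```text
t 4.88 jaw yaw -1.7 j1 0.04 j6 0.07 F [ 0.7 -0.8 -0.4] open 0.0556
 pos [0.6694 0.0561 0.0272] shift now-axes [  77.5 -221.9 -112.4] turn [ -0.   -0.1 -10.7] shift after-turn axes [ 117.2 -203.6 -112.8]
t 4.88 jaw yaw -1.7 j1 0.04 j6 0.07 F [ 0.7 -0.8 -0.4] open 0.0556
 pos [0.6694 0.0561 0.0272] shift now-axes [ 215.2 -299.1 -112. ] turn [ -0.   -0.1 -10.7] shift after-turn axes [ 266.8 -253.8 -112.8]
```

View pics/s5.png

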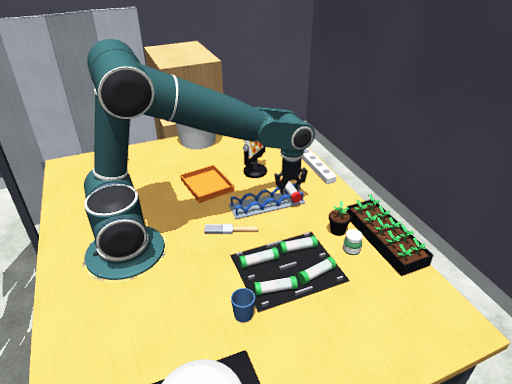

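My list length was wrong and the call was refused, so nothing moved. The picture shows the gripper at the far groove around the red tube (290,188).

Call:
{"method": "jog_arm", "body": {
  "moves": [0,0,-4,0,0,0,0.65,0,0,0,0,0,0,0,0,0,0,0,0,0,0,0,0,0,0,0,0,0,0,0,0,0,0,0,0,0,0,-10,0,0,0,0,0,0,-25,0,0,0,0,0,0,-30,0,0,0,0,0,0,-35,0,0,0,0]
}}

```text
t: 6.1
tool_pos: [0.6695, 0.0558, 0.1372]
tool_rot: [-0.001, 0.718, 0.696, 0.001]
wrist_force: [0.3, 0.5, -2.2]
opening: 0.0346
```

Run:
```python
from h import *
go(.45,.14,.14,9)
```

```text
t 6.10 jaw yaw -1.7 j1 0.04 j6 0.07 F [ 0.3  0.5 -2.2] open 0.0346
 pos [0.6695 0.0558 0.1372] shift now-axes [  77.5 -222.    -2.6] turn [  0.   -0.1 -10.7] shift after-turn axes [ 117.5 -203.6   -2.8]
```

Call:
{"method": "jog_arm", "body": {
  "moves": [12,-37,0,0,0,-1.8,0,13,-37,0,0,0,-1.8,0,14,-36,0,0,0,-1.8,0,15,-36,0,0,0,-1.8,0,16,-36,0,0,0,-1.8,0,17,-36,0,0,0,-1.8,0]
}}

```text
t: 6.85
tool_pos: [0.4438, 0.133, 0.1437]
tool_rot: [0.002, 0.648, 0.762, 0.004]
wrist_force: [0.7, 0.3, -0.5]
opening: 0.0346
```

Run:
```python
from h import *
go(.377,.280,.12,9)
```

```text
t 6.85 jaw yaw 9.3 j1 0.24 j6 0.07 F [ 0.7  0.3 -0.5] open 0.0346
 pos [0.4438 0.133  0.1437] shift now-axes [155.7 -42.5  23.7] turn [ 0.5 -0.1  0.3] shift after-turn axes [155.6 -43.   23.7]
```

Call:
{"method": "jog_arm", "body": {
  "moves": [31,-8,4,0.5,0,0,0,31,-8,5,0,0,0,0,31,-8,5,0,0,0,0,31,-8,5,0,0,0,0,30,-8,4,0,0,0,0,0,0,0,0,0,0,0]
}}

```text
t: 7.6
tool_pos: [0.3755, 0.2836, 0.1257]
tool_rot: [0.001, 0.647, 0.762, 0.004]
wrist_force: [0.6, 0.5, -1.6]
opening: 0.0346
```

Run:
```python
from h import *
go(.377,.280,.012,9)
```

```text
t 7.60 jaw yaw 9.4 j1 0.59 j6 0.43 F [ 0.6  0.5 -1.6] open 0.0346
 pos [0.3755 0.2836 0.1257] shift now-axes [ -4.2  -0.  113.7] turn [ 0.4 -0.2  0.4] shift after-turn axes [ -3.7   0.9 113.7]
```

Call:
{"method": "jog_arm", "body": {
  "moves": [-4,0,18,0.4,0,0.4,0,0,0,18,0,0,0,0,0,0,18,0,0,0,0,0,0,18,0,0,0,0,0,0,18,0,0,0,0,0,0,12,0,0,0,0,0,0,6,0,0,0,0,0,0,0,0,0,0,0]
}}

```text
t: 8.6
tool_pos: [0.3769, 0.2773, 0.0096]
tool_rot: [-0.001, 0.651, 0.759, 0.001]
wrist_force: [-2.1, -0.7, 7.2]
opening: 0.0345
```

Call:
{"method": "jog_arm", "body": {
  "moves": [0,0,0,0,0,0,0.6,0,0,0,0,0,0,0.7,0,0,-5,0,0,0,0.7,0,0,-20,0,0,0,0.7,0,0,-35,0,0,0,0.7,0,0,-40,0,0,0,0.7,0,0,-40,0,0,0,0.7]
}}

```text
t: 9.48
tool_pos: [0.3762, 0.2763, 0.1531]
tool_rot: [-0.002, 0.651, 0.759, -0.0]
wrist_force: [-0.1, -0.4, 0.3]
opening: 0.0598
```

Run:
```python
from h import *
t=grab_frame("top");s=grab_frame("side");cv2.imwrite("pics/s6.png",s["image"][:,:,::-1]);cv2.imwrite("pics/t6.png",t["image"][:,:,::-1])
print([b[:2] for b in blobs(red(s),15)])
c=[b[0] for b in blobs(green(t),25) if b[0][1]>165 and b[0][1]<260 and b[0][0]>290]
P=onz(t,c,0.026)
for i in range(len(P)):
    for j in range(i):
        d=P[i]-P[j];L=np.hypot(*d[:2])
        if .09<L<.135 and abs(d[0])>.08: print("tube",((P[i]+P[j])/2).round(4),"L",L.round(3),"yaw",np.degrees(np.arctan2(d[1],d[0])).round(1))
go(.4155,.0,.14,-92)
```

```text
[(array([199., 173.]), 21), (array([211.5, 187.6]), 63)]
tube [ 0.5709 -0.3579  0.026 ] L 0.116 yaw -168.9
tube [ 0.569  -0.2244  0.026 ] L 0.116 yaw 173.2
tube [ 0.4155 -0.2318  0.026 ] L 0.116 yaw 177.1
tube [ 0.4182 -0.3645  0.026 ] L 0.116 yaw 169.6
t 9.57 jaw yaw 8.8 j1 0.58 j6 0.42 F [0.  0.4 0.3] open 0.0597
 pos [0.3777 0.2773 0.1564] shift now-axes [-279.9   -5.    15.1] turn [  0.3  -0.1 -79.2] shift after-turn axes [ -47.5 -275.8   16.4]
```

View pics/s6.png

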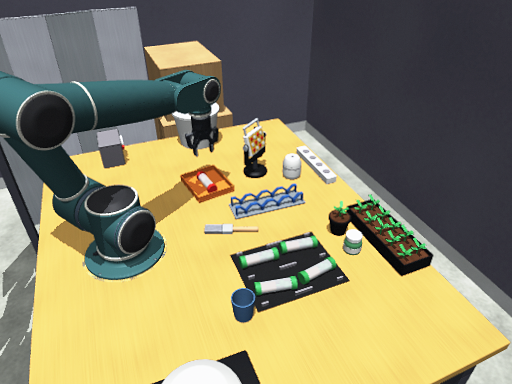

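View pics/t6.png

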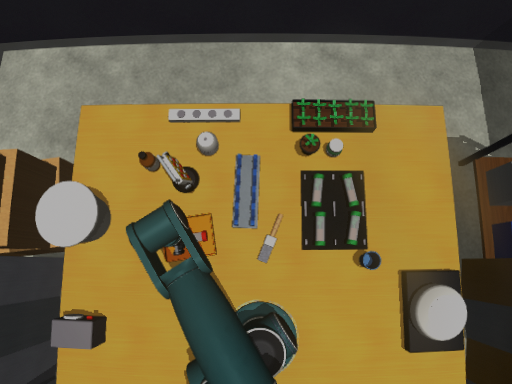

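The spent tube lies in the tray: its caps are at side (199,173) and (211,188), inside the walls. Fresh tubes next.

Call:
{"method": "jog_arm", "body": {
  "moves": [0,0,0,0,0,-9.9,0.65,0,0,0,0,0,-9.9,0.65,0,0,0,0,0,-9.9,0.65,0,0,0,0,0,-9.9,0.65,0,0,0,0,0,-9.9,0.65,0,0,0,0,0,-9.9,0.65,0,0,0,0,0,-9.9,0.65,0,0,0,0,0,-9.3,0.65,0,0,0,0,0,0,0.65]
}}

```text
t: 10.7
tool_pos: [0.3769, 0.2768, 0.1549]
tool_rot: [0.001, 0.001, 1.0, 0.003]
wrist_force: [-0.2, 0.2, -0.0]
opening: 0.0556
```

Run:
```python
from h import *
go(.4155,-.2316,.13,87.3)
```

```text
t 10.70 jaw yaw 89.8 j1 0.58 j6 -0.99 F [-0.2  0.2 -0. ] open 0.0556
 pos [0.3769 0.2768 0.1549] shift now-axes [ -40.  -508.4   22.3] turn [0.3 0.1 2.5] shift after-turn axes [ -62.5 -506.    24.9]
```

Call:
{"method": "jog_arm", "body": {
  "moves": [-10,-50,2,0,0,0,0.65,-10,-50,2,0,0,0,0.65,-5,-50,2,0,0,0,0.65,-3,-50,2,0,0,0,0.65,0,-50,2,0,0,0,0.65,0,-50,2,0,0,0,0.65,0,-50,2,0,0,0,0.65,0,-50,2,0,0,0,0.65,0,-50,2,0,0,0,0.65,0,-40,0,0,0,0,0.65]
}}

```text
t: 11.95
tool_pos: [0.3932, -0.2261, 0.1333]
tool_rot: [0.003, 0.022, 1.0, 0.002]
wrist_force: [0.3, 1.1, -0.3]
opening: 0.0555
```

Run:
```python
from h import *
go(.4155,-.2316,.08,87.3)
```

```text
t 11.95 jaw yaw 87.4 j1 -0.58 j6 -2.11 F [ 0.3  1.1 -0.3] open 0.0555
 pos [ 0.3932 -0.2261  0.1333] shift now-axes [-22.3  -4.7  53.4] turn [0.3 0.3 0.1] shift after-turn axes [-22.5  -4.4  53.3]
```

Call:
{"method": "jog_arm", "body": {
  "moves": [-22,0,15,0.3,0.3,0.1,0.65,0,0,15,0,0,0,0.65,0,0,15,0,0,0,0.65,0,0,0,0,0,0,0.65]
}}

```text
t: 12.45
tool_pos: [0.4141, -0.2294, 0.0857]
tool_rot: [-0.001, 0.031, 1.0, -0.0]
wrist_force: [0.3, 0.3, -0.2]
opening: 0.0554
```

Run:
```python
from h import *
go(.4155,-.2316,.007,87.3)
```

```text
t 12.45 jaw yaw 86.4 j1 -0.56 j6 -2.07 F [ 0.3  0.3 -0.2] open 0.0554
 pos [ 0.4141 -0.2294  0.0857] shift now-axes [-1.7 -2.1 78.7] turn [-0.  -0.1 -0.9] shift after-turn axes [-1.5 -2.2 78.7]
```

Call:
{"method": "jog_arm", "body": {
  "moves": [-2,-2,18,0,0,-0.9,0.65,0,0,18,0,0,0,0.65,0,0,18,0,0,0,0.65,0,0,14,0,0,0,0.65,0,0,5,0,0,0,0.65,0,0,0,0,0,0,0.65]
}}

```text
t: 13.2
tool_pos: [0.4156, -0.231, 0.0078]
tool_rot: [-0.001, 0.023, 1.0, -0.0]
wrist_force: [0.3, -0.5, 0.0]
opening: 0.0556
```

Run:
```python
from h import *
go(.4155,-.2316,.008,87.3)
s=grab_frame("side");crop(s,"s7.png",220,200,360,310,5)
```

```text
t 13.20 jaw yaw 87.4 j1 -0.56 j6 -2.09 F [ 0.3 -0.5  0. ] open 0.0556
 pos [ 0.4156 -0.231   0.0078] shift now-axes [ 0.1 -0.6 -0.2] turn [-0.  -0.1  0.1] shift after-turn axes [ 0.1 -0.6 -0.2]
```

View pics/s7.png

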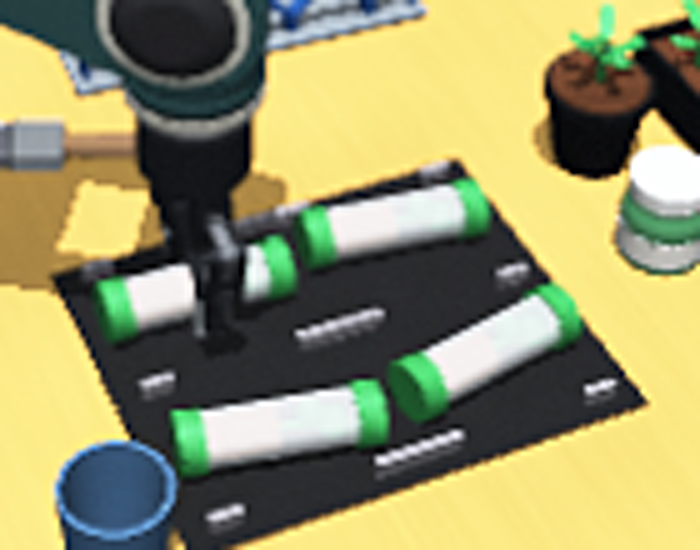

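The near tube sits between the fingers, at crop (215,290), about its middle. Closing and lifting.

Call:
{"method": "jog_arm", "body": {
  "moves": [0,0,0,0,0,0,0,0,0,0,0,0,0,0,0,0,0,0,0,0,0,0,0,0,0,0,0,0,0,0,-10,0,0,0,0,0,0,-25,0,0,0,0,0,0,-30,0,0,0,0,0,0,-35,0,0,0,0,0,0,-35,0,0,0,0]
}}

```text
t: 14.38
tool_pos: [0.4151, -0.2306, 0.1486]
tool_rot: [-0.001, 0.023, 1.0, 0.0]
wrist_force: [0.6, 0.4, -0.5]
opening: 0.0346
```

Run:
```python
from h import *
go(.465,.0625,.14,-1.9)
```

```text
t 14.38 jaw yaw 87.4 j1 -0.56 j6 -2.09 F [ 0.6  0.4 -0.5] open 0.0346
 pos [ 0.4151 -0.2306  0.1486] shift now-axes [-36.5 295.    8.6] turn [-0.1 -0.1 89.3] shift after-turn axes [294.6  40.1   8.6]
```

Call:
{"method": "jog_arm", "body": {
  "moves": [-5,42,0,0,0,0,0,-5,42,0,0,0,0,0,-5,42,0,0,0,0,0,-5,42,0,0,0,0,0,-5,42,0,0,0,0,0,-5,42,0,0,0,0,0,-5,38,0,0,0,0,0,0,0,0,0,0,0,0]
}}

```text
t: 15.38
tool_pos: [0.4654, 0.0656, 0.1582]
tool_rot: [0.004, 0.024, 1.0, -0.001]
wrist_force: [0.2, -0.2, -0.3]
opening: 0.035
```

Call:
{"method": "jog_arm", "body": {
  "moves": [0,0,0,0,0,9.9,0,0,0,0,0,0,9.9,0,0,0,0,0,0,9.9,0,0,0,0,0,0,9.9,0,0,0,0,0,0,9.9,0,0,0,0,0,0,9.9,0,0,0,0,0,0,9.9,0,0,0,0,0,0,9.9,0,0,0,0,0,0,9.9,0,0,0,0,0,0,0,0]
}}

```text
t: 16.62
tool_pos: [0.4644, 0.0596, 0.1637]
tool_rot: [0.006, 0.736, 0.677, 0.003]
wrist_force: [-0.8, 0.1, -1.0]
opening: 0.0346
```

Run:
```python
from h import *
go(.465,.0625,.07,-1.9)
t=grab_frame("top");s=grab_frame("side");crop(s,"s8.png",200,130,320,230,6);crop(t,"t8.png",200,140,290,250,5)
```

```text
t 16.62 jaw yaw -4.8 j1 0.08 j6 0.16 F [-0.8  0.1 -1. ] open 0.0346
 pos [0.4644 0.0596 0.1637] shift now-axes [ 3.3 -0.8 93.7] turn [ 0.7  0.2 -2.9] shift after-turn axes [ 2.9  0.5 93.7]
```

View pics/s8.png

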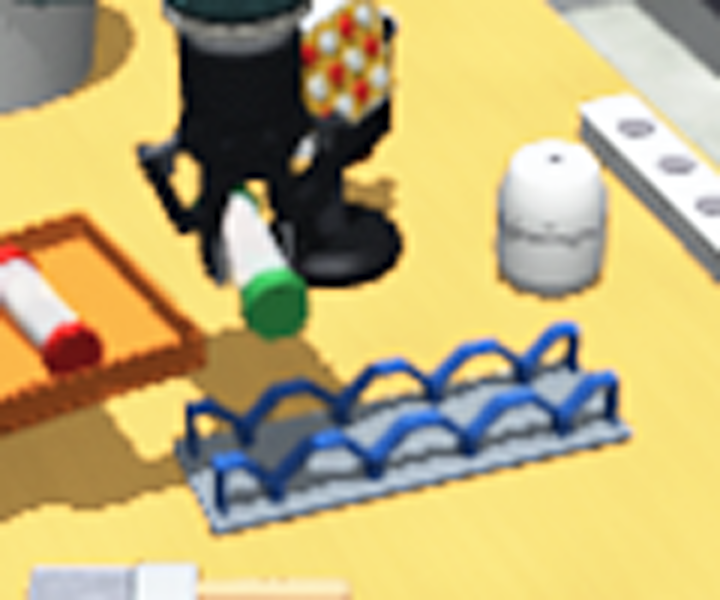

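The tube is held level over groove 1, with its near cap at crop (275,300).

Call:
{"method": "jog_arm", "body": {
  "moves": [3,0,18,0.7,0.2,-2.9,0,0,0,18,0,0,0,0,0,0,18,0,0,0,0,0,0,18,0,0,0,0,0,0,10,0,0,0,0,0,0,0,0,0,0,0]
}}

```text
t: 17.48
tool_pos: [0.4648, 0.062, 0.0775]
tool_rot: [0.0, 0.715, 0.699, -0.0]
wrist_force: [-0.4, 0.6, -0.3]
opening: 0.0346
```

Run:
```python
from h import *
go(.465,.0625,.031,-1.9)
t=grab_frame("top");s=grab_frame("side");crop(s,"s9.png",210,150,310,230,7)
b=[x[:2] for x in blobs(green(s),8) if x[0][1]<230 and x[0][0]<310];print(b)
print([x[:2] for x in blobs(green(t),5) if x[0][0]<290])
```

```text
t 17.48 jaw yaw -1.3 j1 0.08 j6 0.10 F [-0.4  0.6 -0.3] open 0.0346
 pos [0.4648 0.062  0.0775] shift now-axes [ 0.5  0.2 46.5] turn [0.  0.  0.6] shift after-turn axes [ 0.5  0.2 46.5]
[(array([246.8, 198.8]), 95)]
[]
```

View pics/s9.png

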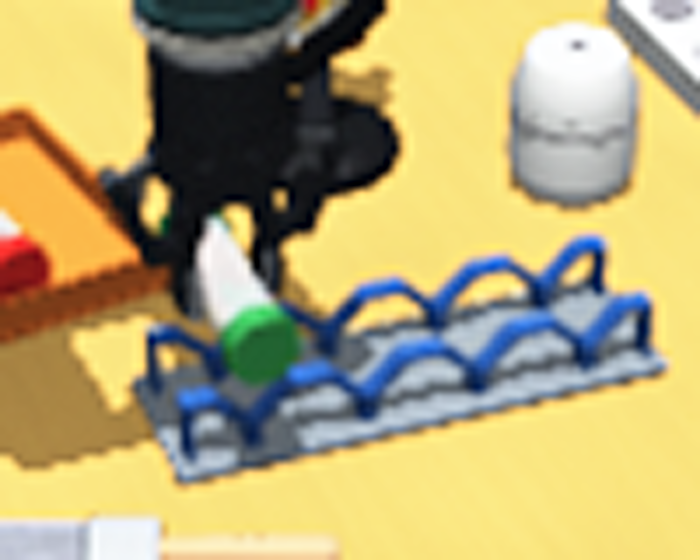

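Run:
```python
from h import *
s=grab_frame("side")
print(onz(s,[(247.9,199.3),(246.8,198.8)],.0927))
print(proj(s,[[.4648-.0022,.062-.065,.0927]]))
```

```text
[[0.46567806 0.00288645 0.0927    ]
 [0.46296995 0.00741826 0.0927    ]]
[[247.68722677 200.35246509]]
```

Call:
{"method": "jog_arm", "body": {
  "moves": [-2,0,12,0,0,0.6,0,0,0,12,0,0,0,0,0,0,10,0,0,0,0,0,0,5,0,0,0,0,0,0,0,0,0,0,0]
}}

```text
t: 18.25
tool_pos: [0.4658, 0.0599, 0.0376]
tool_rot: [0.001, 0.719, 0.695, 0.001]
wrist_force: [-0.2, -0.1, -0.8]
opening: 0.0342
```

Call:
{"method": "jog_arm", "body": {
  "moves": [0,0,2,0,0,0,0,0,0,0,0,0,0,0,0,0,0,0,0,0,0.5,0,0,0,0,0,0,0.6,0,0,0,0,0,0,0.6,0,0,-10,0,0,0,0.6,0,0,-25,0,0,0,0.6,0,0,-30,0,0,0,0.6,0,0,-35,0,0,0,0.65]
}}

```text
t: 19.38
tool_pos: [0.4649, 0.06, 0.1393]
tool_rot: [0.001, 0.719, 0.695, 0.001]
wrist_force: [0.8, -0.2, -0.6]
opening: 0.0553
```

```bash
cat > look.py <<'E'
from h import *
import sys
n=sys.argv[1]
t=grab_frame("top");s=grab_frame("side");crop(s,n+"s.png",210,150,310,230,7);crop(t,n+"t.png",215,140,275,240,6)
c=[b[0] for b in blobs(green(t),25) if 165<b[0][1]<260 and b[0][0]>290]
P=onz(t,c,0.026)
for i in range(len(P)):
    for j in range(i):
        d=P[i]-P[j];L=np.hypot(*d[:2])
        if .09<L<.135 and abs(d[0])>.08: print("tube",((P[i]+P[j])/2).round(4),"L",L.round(3),"yaw",np.degrees(np.arctan2(d[1],d[0])).round(1))
c=[b[0] for b in blobs(green(t),12) if 145<b[0][1]<240 and 220<b[0][0]<275]
if c: print("rack caps",onz(t,c,0.056).round(4))
E
python3 look.py a; python3 -c "
from h import *
go(.569,-.2243,.16,83)"
```

```text
tube [ 0.5709 -0.3579  0.026 ] L 0.116 yaw -168.9
tube [ 0.569  -0.2242  0.026 ] L 0.116 yaw 173.0
tube [ 0.4184 -0.3647  0.026 ] L 0.115 yaw 169.8
t 19.48 jaw yaw -1.9 j1 0.07 j6 0.11 F [ 0.3  0.  -0. ] open 0.0553
 pos [0.4666 0.0601 0.1426] shift now-axes [-280.8  112.   -16.6] turn [  0.4   0.3 -84.9] shift after-turn axes [-136.3 -269.8  -17.4]
```

View pics/as.png

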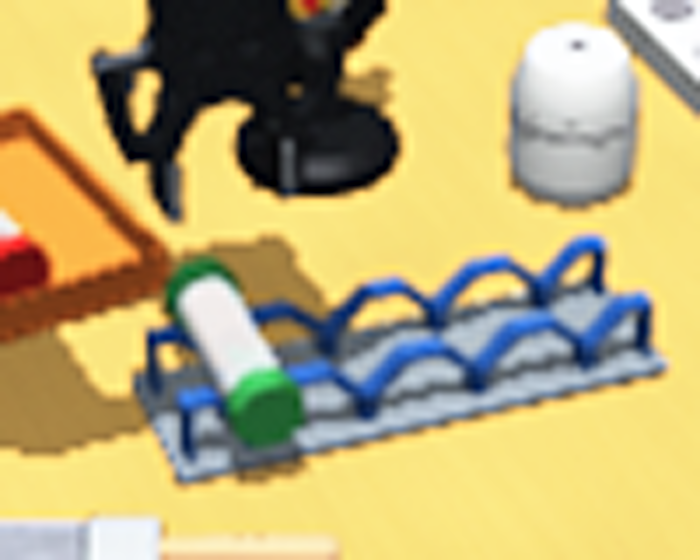

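Fresh tube A is home in groove 1, with both caps outside the strips. Next is tube B.

Call:
{"method": "jog_arm", "body": {
  "moves": [-40,16,-2,0.4,0.3,0,0.65,-40,16,-2,0,0,0,0.65,-40,16,-2,0,0,0,0.65,-40,16,-2,0,0,0,0.65,-40,16,-2,0,0,0,0.65,-40,16,-2,0,0,0,0.65,-35,14,-2,0,0,0,0.65,0,0,0,0,0,0,0.65]
}}

```text
t: 20.48
tool_pos: [0.57, -0.2271, 0.1575]
tool_rot: [-0.001, 0.718, 0.696, 0.003]
wrist_force: [-0.5, 1.7, -0.3]
opening: 0.0555
```

Call:
{"method": "jog_arm", "body": {
  "moves": [0,0,0,0,0,-9.9,0.65,0,0,0,0,0,-9.9,0.65,0,0,0,0,0,-9.9,0.65,0,0,0,0,0,-9.9,0.65,0,0,0,0,0,-9.9,0.65,0,0,0,0,0,-9.9,0.65,0,0,0,0,0,-9.9,0.65,0,0,0,0,0,-9.9,0.65,0,0,0,0,0,0,0.65]
}}

```text
t: 21.6
tool_pos: [0.5679, -0.2211, 0.1572]
tool_rot: [0.0, 0.087, 0.996, 0.004]
wrist_force: [0.3, -0.3, 0.2]
opening: 0.0552
```

Run:
```python
from h import *
go(.569,-.2243,.06,83)
```

```text
t 21.60 jaw yaw 80.0 j1 -0.42 j6 -1.81 F [ 0.3 -0.3  0.2] open 0.0552
 pos [ 0.5679 -0.2211  0.1572] shift now-axes [-1.7 -3.8 97.1] turn [ 0.5 -0.  -3. ] shift after-turn axes [-1.5 -3.1 97.2]
```

Call:
{"method": "jog_arm", "body": {
  "moves": [-2,-3,18,0.5,0,-3,0.65,0,0,18,0,0,0,0.65,0,0,18,0,0,0,0.65,0,0,18,0,0,0,0.65,0,0,18,0,0,0,0.65,0,0,0,0,0,0,0.65]
}}

```text
t: 22.35
tool_pos: [0.5687, -0.2227, 0.0619]
tool_rot: [-0.001, 0.068, 0.998, 0.0]
wrist_force: [0.1, -0.7, -0.7]
opening: 0.0555
```

Run:
```python
from h import *
go(.569,-.2243,.008,83)
```

```text
t 22.35 jaw yaw 82.2 j1 -0.42 j6 -1.85 F [ 0.1 -0.7 -0.7] open 0.0555
 pos [ 0.5687 -0.2227  0.0619] shift now-axes [-0.5 -1.6 53.9] turn [ 0.  -0.1 -0.8] shift after-turn axes [-0.5 -1.5 53.9]
```

Call:
{"method": "jog_arm", "body": {
  "moves": [0,-1,18,0,0,-0.8,0.65,0,0,18,0,0,0,0.65,0,0,12,0,0,0,0.65,0,0,4,0,0,0,0.65,0,0,0,0,0,0,0.65,0,0,0,0,0,0,0,0,0,0,0,0,0,0,0,0,0,0,0,0,0,0,0,0,0,0,0,0]
}}

```text
t: 23.48
tool_pos: [0.5695, -0.2243, 0.0082]
tool_rot: [0.001, 0.06, 0.998, -0.0]
wrist_force: [-0.7, 0.1, -1.0]
opening: 0.0348
```

Call:
{"method": "jog_arm", "body": {
  "moves": [0,0,-10,0,0,0,0,0,0,-25,0,0,0,0,0,0,-35,0,0,0,0,0,0,-40,0,0,0,0,0,0,-25,0,0,0,0]
}}

```text
t: 24.1
tool_pos: [0.5684, -0.2239, 0.148]
tool_rot: [-0.0, 0.06, 0.998, 0.0]
wrist_force: [-0.3, -0.2, -1.1]
opening: 0.0351
```

Run:
```python
from h import *
go(.533,.0602,.15,-1.9)
```

```text
t 24.10 jaw yaw 83.1 j1 -0.42 j6 -1.87 F [-0.3 -0.2 -1.1] open 0.0351
 pos [ 0.5684 -0.2239  0.148 ] shift now-axes [ 69.4 277.7  -1.8] turn [-0.  -0.1 85. ] shift after-turn axes [282.7 -44.8  -2. ]
```

Call:
{"method": "jog_arm", "body": {
  "moves": [9.5,39,0,0,0,0,0,9.5,39,0,0,0,0,0,9.5,39,0,0,0,0,0,9.5,39,0,0,0,0,0,9.5,39,0,0,0,0,0,9.5,39,0,0,0,0,0,10,37,0,0,0,0,0,0,0,0,0,0,0,0]
}}

```text
t: 25.1
tool_pos: [0.5344, 0.0609, 0.1574]
tool_rot: [0.005, 0.061, 0.998, -0.0]
wrist_force: [1.2, -0.6, -0.5]
opening: 0.0348
```

Call:
{"method": "jog_arm", "body": {
  "moves": [0,0,0,0,0,9.4,0,0,0,0,0,0,9.4,0,0,0,0,0,0,9.4,0,0,0,0,0,0,9.4,0,0,0,0,0,0,9.4,0,0,0,0,0,0,9.4,0,0,0,0,0,0,9.4,0,0,0,0,0,0,9.4,0,0,0,0,0,0,9,0,0,0,0,0,0,0,0]
}}

```text
t: 26.35
tool_pos: [0.5354, 0.0548, 0.1634]
tool_rot: [0.006, 0.732, 0.681, 0.004]
wrist_force: [-0.0, -1.0, -1.3]
opening: 0.0349
```

Run:
```python
from h import *
go(.533,.060,.08,-1.9)
```

```text
t 26.35 jaw yaw -4.1 j1 0.06 j6 0.13 F [-0.  -1.  -1.3] open 0.0349
 pos [0.5354 0.0548 0.1634] shift now-axes [ 5.2 -4.  83.3] turn [ 0.8  0.1 -2.2] shift after-turn axes [ 5.2 -2.6 83.4]
```

Call:
{"method": "jog_arm", "body": {
  "moves": [5,-2.5,17,0.8,0.1,-2.2,0,0,0,17,0,0,0,0,0,0,17,0,0,0,0,0,0,17,0,0,0,0,0,0,12,0,0,0,0,0,0,0,0,0,0,0]
}}

```text
t: 27.1
tool_pos: [0.5324, 0.0596, 0.076]
tool_rot: [-0.001, 0.715, 0.699, -0.001]
wrist_force: [-0.8, 0.5, -0.3]
opening: 0.0349
```

Run:
```python
from h import *
go(.533,.060,.036,-1.9)
s=grab_frame("side");p=sense()["tool_pos"]
crop(s,"s10.png",210,150,310,230,7)
b=[x[0] for x in blobs(green(s),20) if x[0][1]<230 and x[0][0]<310];print(b,onz(s,b,p[2]+.0152).round(4))
```

```text
t 27.10 jaw yaw -1.3 j1 0.06 j6 0.09 F [-0.8  0.5 -0.3] open 0.0349
 pos [0.5324 0.0596 0.076 ] shift now-axes [ 0.4  0.7 40. ] turn [-0.2  0.   0.6] shift after-turn axes [ 0.4  0.6 40. ]
[array([236.9, 189.3]), array([263.3, 195.1]), array([247.3, 207.9])] [[ 0.4496  0.0814  0.0919]
 [ 0.5299  0.0067  0.0919]
 [ 0.4453 -0.0446  0.0919]]
```

View pics/s10.png

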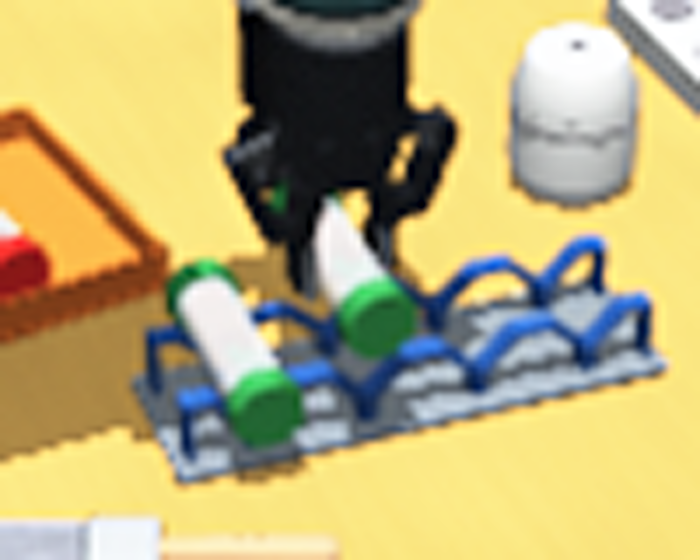

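The tube is over groove 2, clear of its neighbour. Lowering and releasing.

Call:
{"method": "jog_arm", "body": {
  "moves": [-1,0.5,12,0,0,0.6,0,0,0,12,0,0,0,0,0,0,10,0,0,0,0,0,0,5,0,0,0,0,0,0,0,0,0,0,0]
}}

```text
t: 27.78
tool_pos: [0.5338, 0.0586, 0.036]
tool_rot: [0.0, 0.719, 0.695, -0.0]
wrist_force: [0.3, 0.7, -0.8]
opening: 0.0346
```

Call:
{"method": "jog_arm", "body": {
  "moves": [0,0,1,0,0,0,0,0,0,0,0,0,0,0,0,0,0,0,0,0,0.5,0,0,0,0,0,0,0.6,0,0,0,0,0,0,0.6,0,0,-10,0,0,0,0.6,0,0,-25,0,0,0,0.6,0,0,-30,0,0,0,0.6,0,0,-40,0,0,0,0.65]
}}

```text
t: 28.9
tool_pos: [0.5329, 0.0585, 0.1431]
tool_rot: [-0.001, 0.719, 0.695, -0.001]
wrist_force: [-0.4, -0.2, 0.2]
opening: 0.0556
```

```bash
python3 look.py b; python3 -c "
from h import *
go(.5709,-.3579,.16,101.1)"
```

```text
tube [ 0.5707 -0.3575  0.026 ] L 0.116 yaw -169.3
tube [ 0.4182 -0.3645  0.026 ] L 0.116 yaw 169.6
rack caps [[0.5373 0.1199 0.056 ]
 [0.4798 0.1195 0.056 ]]
t 29.00 jaw yaw -1.9 j1 0.06 j6 0.10 F [ 0.9  0.2 -0.5] open 0.0556
 pos [0.535  0.0587 0.1475] shift now-axes [-415.2   49.8  -12.3] turn [ 0.2 -0.2 77. ] shift after-turn axes [-45.  415.7 -12.5]
```

View pics/bs.png

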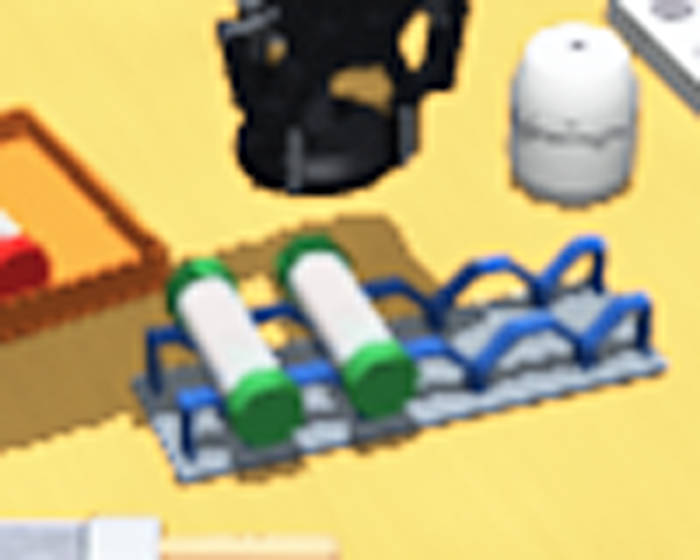

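Tube B is home in groove 2. Next is tube C.

Call:
{"method": "jog_arm", "body": {
  "moves": [-45,5.5,-1,0,0,0,0.65,-45,5.5,-1,0,0,0,0.65,-45,5.5,-1,0,0,0,0.65,-45,5.5,-1,0,0,0,0.65,-45,5.5,-1,0,0,0,0.65,-45,5.5,-1,0,0,0,0.65,-45,5.5,-1,0,0,0,0.65,-45,5.5,-1,0,0,0,0.65,-40,5.5,0,0,0,0,0.65,0,0,0,0,0,0,0.65]
}}

```text
t: 30.25
tool_pos: [0.5721, -0.3554, 0.1598]
tool_rot: [0.003, 0.718, 0.696, 0.003]
wrist_force: [0.3, 0.4, -0.1]
opening: 0.0557
```

Call:
{"method": "jog_arm", "body": {
  "moves": [0,0,0,0,0,9.7,0.65,0,0,0,0,0,9.7,0.65,0,0,0,0,0,9.7,0.65,0,0,0,0,0,9.7,0.65,0,0,0,0,0,9.7,0.65,0,0,0,0,0,9.7,0.65,0,0,0,0,0,9.7,0.65,0,0,0,0,0,9,0.65,0,0,0,0,0,0,0.65]
}}

```text
t: 31.38
tool_pos: [0.5722, -0.3485, 0.1614]
tool_rot: [-0.0, 0.997, 0.079, 0.005]
wrist_force: [-0.4, 0.1, 0.4]
opening: 0.0555
```

```bash
python3 look.py c; python3 -c "
from h import *
go(.5708,-.3577,.06,101)"
```

```text
t 31.48 jaw yaw -80.7 j1 -0.59 j6 0.82 F [-0.1  0.3  0.2] open 0.0555
 pos [ 0.5722 -0.3488  0.1613] shift now-axes [ -3.8   8.6 101.3] turn [ 0.  -0.5 -1.7] shift after-turn axes [ -3.1   8.5 101.3]Traceback (most recent call last):
  File "look.py", line 6, in <module>
    P=onz(t,c,0.026)
  File "h.py", line 10, in onz
    c,d=ray(f,uv); return c+d*((z-c[2])/d[:,2])[:,None]
        ~~~^^^^^^
  File "h.py", line 6, in ray
    p=cv2.undistortPoints(np.array(uv,float).reshape(-1,1,2),K,np.array([k,0,0,0,0.])).reshape(-1,2)
      ~~~~~~~~~~~~~~~~~~~^^^^^^^^^^^^^^^^^^^^^^^^^^^^^^^^^^^^^^^^^^^^^^^^^^^^^^^^^^^^^
cv2.error: OpenCV(4.12.0) /io/opencv/modules/calib3d/src/undistort.dispatch.cpp:347: error: (-215:Assertion failed) CV_IS_MAT(_src) && CV_IS_MAT(_dst) && (_src->rows == 1 || _src->cols == 1) && (_dst->rows == 1 || _dst->cols == 1) && _src->cols + _src->rows - 1 == _dst->rows + _dst->cols - 1 && (CV_MAT_TYPE(_src->type) == CV_32FC2 || CV_MAT_TYPE(_src->type) == CV_64FC2) && (CV_MAT_TYPE(_dst->type) == CV_32FC2 || CV_MAT_TYPE(_dst->type) == CV_64FC2) in function 'cvUndistortPointsInternal'
```

Call:
{"method": "jog_arm", "body": {
  "moves": [-3,8.5,18,0,-0.5,-1.7,0.65,0,0,18,0,0,0,0.65,0,0,18,0,0,0,0.65,0,0,18,0,0,0,0.65,0,0,18,0,0,0,0.65,0,0,0,0,0,0,0.65]
}}

```text
t: 32.22
tool_pos: [0.5708, -0.3564, 0.0661]
tool_rot: [-0.0, 0.995, 0.1, 0.0]
wrist_force: [0.2, 0.5, 1.0]
opening: 0.0555
```

Run:
```python
from h import *
go(.5708,-.3577,.008,101)
s=grab_frame("side");crop(s,"s11.png",220,200,360,310,5)
```

```text
t 32.23 jaw yaw -78.5 j1 -0.60 j6 0.77 F [0.2 0.5 1. ] open 0.0555
 pos [ 0.5708 -0.3564  0.0661] shift now-axes [-0.3  1.3 58.1] turn [-0.  -0.   0.5] shift after-turn axes [-0.2  1.3 58.1]
```

View pics/s11.png

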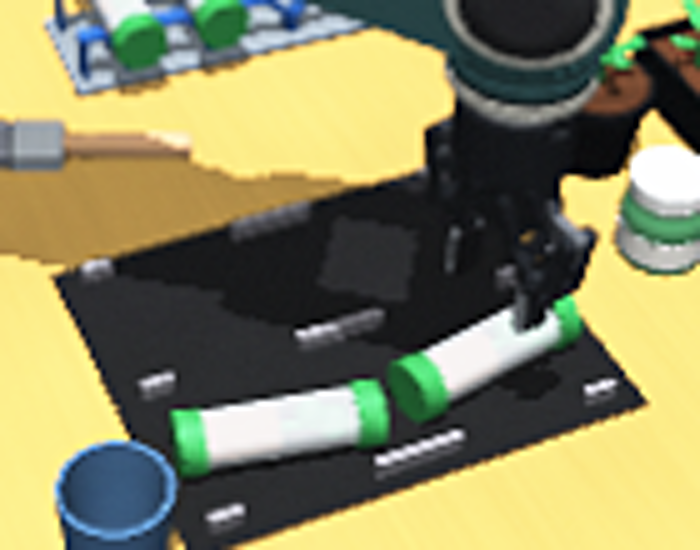

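Tube C is undisturbed under the gripper, with caps at crop (418,385) and (568,318). Descending and gripping.

Call:
{"method": "jog_arm", "body": {
  "moves": [0,1,18,0,0,0.5,0.65,0,0,18,0,0,0,0.65,0,0,14,0,0,0,0.65,0,0,6,0,0,0,0.65,0,0,0,0,0,0,0.65,0,0,0,0,0,0,0,0,0,0,0,0,0,0,0,0,0,0,0,0,0,0,0,0,0,0,0,0]
}}

```text
t: 33.4
tool_pos: [0.5724, -0.3583, 0.0095]
tool_rot: [0.001, 0.995, 0.095, 0.002]
wrist_force: [-0.2, 0.1, -0.8]
opening: 0.0344
```

Call:
{"method": "jog_arm", "body": {
  "moves": [0,0,-10,0,0,0,0,0,0,-25,0,0,0,0,0,0,-35,0,0,0,0,0,0,-40,0,0,0,0,0,0,-25,0,0,0,0]
}}

```text
t: 34.02
tool_pos: [0.5711, -0.3576, 0.1493]
tool_rot: [0.0, 0.995, 0.095, 0.001]
wrist_force: [-0.6, -0.1, -1.7]
opening: 0.0346
```

Run:
```python
from h import *
go(.601,.0579,.15,-1.9)
```

```text
t 34.02 jaw yaw -79.1 j1 -0.60 j6 0.78 F [-0.6 -0.1 -1.7] open 0.0346
 pos [ 0.5711 -0.3576  0.1493] shift now-axes [ 108.1 -402.3   -0.9] turn [  0.1  -0.1 -77.2] shift after-turn axes [416.2  16.1  -0.7]
```

Call:
{"method": "jog_arm", "body": {
  "moves": [12,-44,0,0,0,0,0,12,-44,0,0,0,0,0,12,-44,0,0,0,0,0,12,-44,0,0,0,0,0,12,-44,0,0,0,0,0,12,-44,0,0,0,0,0,12,-44,0,0,0,0,0,12,-44,0,0,0,0,0,10,-40,0,0,0,0,0,0,0,0,0,0,0,0]
}}

```text
t: 35.28
tool_pos: [0.6025, 0.0591, 0.1603]
tool_rot: [0.003, 0.996, 0.094, 0.007]
wrist_force: [-0.3, -0.2, -0.5]
opening: 0.0347
```

Call:
{"method": "jog_arm", "body": {
  "moves": [0,0,0,0,0,-9.7,0,0,0,0,0,0,-9.7,0,0,0,0,0,0,-9.7,0,0,0,0,0,0,-9.7,0,0,0,0,0,0,-9.7,0,0,0,0,0,0,-9.7,0,0,0,0,0,0,-9.7,0,0,0,0,0,0,-9,0,0,0,0,0,0,0,0]
}}

```text
t: 36.4
tool_pos: [0.6026, 0.0527, 0.1662]
tool_rot: [0.009, 0.708, 0.707, 0.005]
wrist_force: [0.2, 0.1, -0.4]
opening: 0.0348
```

Run:
```python
from h import *
go(.601,.0579,.08,-1.9)
```

```text
t 36.40 jaw yaw -0.1 j1 0.05 j6 0.05 F [ 0.2  0.1 -0.4] open 0.0348
 pos [0.6026 0.0527 0.1662] shift now-axes [ 5.7 -3.2 86.1] turn [1.1 0.3 1.8] shift after-turn axes [ 5.1 -1.7 86.2]
```

Call:
{"method": "jog_arm", "body": {
  "moves": [5,-1.5,17,1.1,0.3,1.8,0,0,0,17,0,0,0,0,0,0,17,0,0,0,0,0,0,17,0,0,0,0,0,0,14,0,0,0,0,0,0,0,0,0,0,0]
}}

```text
t: 37.15
tool_pos: [0.6001, 0.0573, 0.0765]
tool_rot: [-0.001, 0.722, 0.691, -0.002]
wrist_force: [-0.3, 0.4, -0.6]
opening: 0.0345
```

Run:
```python
from h import *
go(.601,.0579,.036,-1.9)
s=grab_frame("side");p=sense()["tool_pos"]
crop(s,"s12.png",210,150,310,230,7)
b=[x[0] for x in blobs(green(s),20) if x[0][1]<230 and x[0][0]<310];print(b,onz(s,b,p[2]+.0137).round(4))
```

```text
t 37.15 jaw yaw -2.5 j1 0.05 j6 0.10 F [-0.3  0.4 -0.6] open 0.0345
 pos [0.6001 0.0573 0.0765] shift now-axes [ 0.7  1.  40.5] turn [-0.3  0.  -0.6] shift after-turn axes [ 0.7  0.8 40.5]
[array([252.6, 185.7]), array([236.7, 189.6]), array([280.1, 192.2]), array([263.7, 203.8]), array([247.3, 207.9])] [[ 0.5156  0.0824  0.091 ]
 [ 0.4486  0.081   0.091 ]
 [ 0.5977  0.0007  0.091 ]
 [ 0.5107 -0.0435  0.091 ]
 [ 0.4457 -0.0435  0.091 ]]
```

View pics/s12.png

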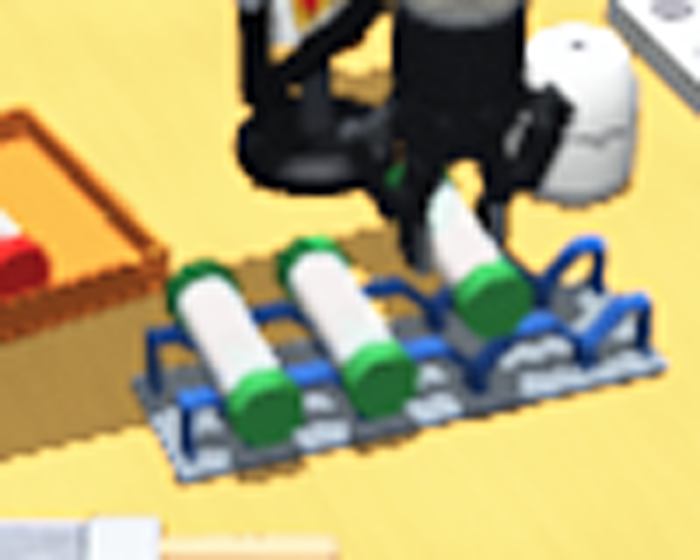

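Tube C is over groove 3. Lowering.

Call:
{"method": "jog_arm", "body": {
  "moves": [1,1,12,-0.3,0,-0.6,0,0,0,12,0,0,0,0,0,0,9,0,0,0,0,0,0,4,0,0,0,0,0,0,0,0,0,0,0]
}}

```text
t: 37.83
tool_pos: [0.6022, 0.0583, 0.0389]
tool_rot: [0.002, 0.719, 0.695, 0.001]
wrist_force: [-0.7, -0.9, -1.1]
opening: 0.0346
```

Call:
{"method": "jog_arm", "body": {
  "moves": [0,0,1,0,0,0,0,0,0,0,0,0,0,0,0,0,0,0,0,0,0.5,0,0,0,0,0,0,0.6,0,0,0,0,0,0,0.6,0,0,-10,0,0,0,0.6,0,0,-25,0,0,0,0.6,0,0,-30,0,0,0,0.6,0,0,-40,0,0,0,0.65]
}}

```text
t: 38.95
tool_pos: [0.601, 0.0583, 0.146]
tool_rot: [0.001, 0.719, 0.695, 0.0]
wrist_force: [-0.6, -0.0, 0.1]
opening: 0.0554
```

```bash
python3 look.py d; python3 -c "
from h import *
go(.4182,-.3645,.16,79.7)"
```

```text
tube [ 0.4184 -0.3643  0.026 ] L 0.115 yaw 169.4
rack caps [[0.6049 0.1142 0.056 ]]
t 39.05 jaw yaw -1.9 j1 0.05 j6 0.09 F [0.  0.3 0.3] open 0.0557
 pos [0.6032 0.0585 0.1508] shift now-axes [-428.8 -171.   -11. ] turn [  0.5   0.4 -81.6] shift after-turn axes [ 106.4 -449.2   -9.2]
```

View pics/ds.png

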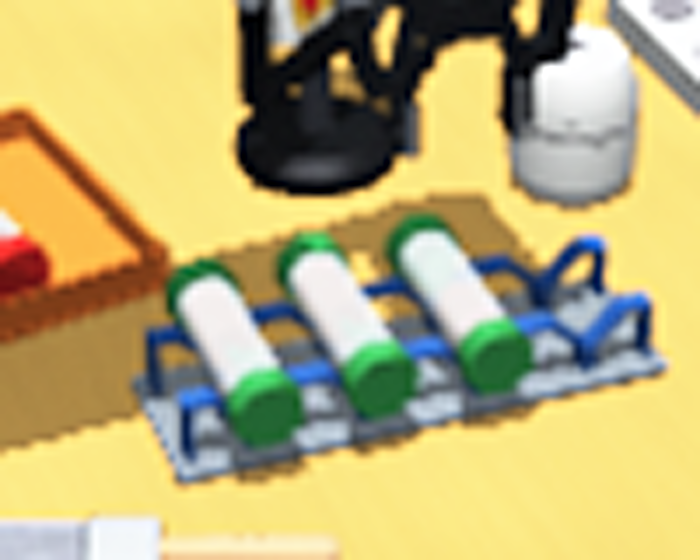

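Tube C is home in groove 3. Last is tube D.

Call:
{"method": "jog_arm", "body": {
  "moves": [-46,-18,-1,0.5,0.4,0,0.65,-46,-18,-1,0,0,0,0.65,-46,-18,-1,0,0,0,0.65,-46,-18,-1,0,0,0,0.65,-46,-18,-1,0,0,0,0.65,-46,-18,-1,0,0,0,0.65,-46,-18,-1,0,0,0,0.65,-46,-18,-1,0,0,0,0.65,-40,-18,0,0,0,0,0.65,0,0,0,0,0,0,0.65]
}}

```text
t: 40.3
tool_pos: [0.4224, -0.356, 0.1601]
tool_rot: [0.0, 0.718, 0.696, 0.004]
wrist_force: [0.8, -0.3, 1.0]
opening: 0.0553
```

Call:
{"method": "jog_arm", "body": {
  "moves": [0,0,0,0,0,-9.9,0.65,0,0,0,0,0,-9.9,0.65,0,0,0,0,0,-9.9,0.65,0,0,0,0,0,-9.9,0.65,0,0,0,0,0,-9.9,0.65,0,0,0,0,0,-9.9,0.65,0,0,0,0,0,-9.9,0.65,0,0,0,0,0,-9.9,0.65,0,0,0,0,0,0,0.65]
}}

```text
t: 41.42
tool_pos: [0.4254, -0.3501, 0.162]
tool_rot: [0.004, 0.086, 0.996, 0.003]
wrist_force: [0.1, -0.2, 0.4]
opening: 0.0554
```

```bash
python3 -c "
from h import *
go(.4183,-.3644,.06,79.6)"
```

```text
t 41.42 jaw yaw 80.1 j1 -0.74 j6 -2.14 F [ 0.1 -0.2  0.4] open 0.0554
 pos [ 0.4254 -0.3501  0.162 ] shift now-axes [  5.3 -16.  101.9] turn [0.4 0.4 0.5] shift after-turn axes [  4.4 -15.4 102. ]
```

Call:
{"method": "jog_arm", "body": {
  "moves": [4.5,-15.5,18,0.4,0.4,0.5,0.65,0,0,18,0,0,0,0.65,0,0,18,0,0,0,0.65,0,0,18,0,0,0,0.65,0,0,18,0,0,0,0.65,0,0,0,0,0,0,0.65]
}}

```text
t: 42.18
tool_pos: [0.4173, -0.3642, 0.0633]
tool_rot: [-0.001, 0.095, 0.995, 0.001]
wrist_force: [-0.2, -0.6, 0.1]
opening: 0.0555
```

Run:
```python
from h import *
go(.4183,-.3644,.008,79.6)
s=grab_frame("side");crop(s,"s13.png",220,200,360,310,5)
```

```text
t 42.17 jaw yaw 79.1 j1 -0.76 j6 -2.14 F [-0.2 -0.6  0.1] open 0.0555
 pos [ 0.4173 -0.3642  0.0633] shift now-axes [-1.2 -0.1 55.3] turn [ 0.1 -0.1 -0.5] shift after-turn axes [-1.  -0.1 55.3]
```

View pics/s13.png

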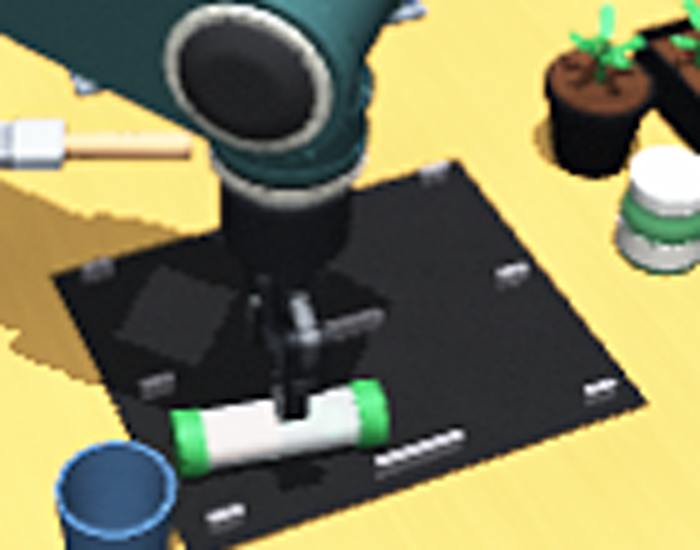

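Tube D lies undisturbed below the fingers. Descending and gripping.

Call:
{"method": "jog_arm", "body": {
  "moves": [-1,0,18,0,0,-0.5,0.65,0,0,18,0,0,0,0.65,0,0,12,0,0,0,0.65,0,0,5,0,0,0,0.65,0,0,0,0,0,0,0.65,0,0,0,0,0,0,0,0,0,0,0,0,0,0,0,0,0,0,0,0,0,0,0,0,0,0,0,0]
}}

```text
t: 43.35
tool_pos: [0.4195, -0.3654, 0.0097]
tool_rot: [0.001, 0.09, 0.996, -0.0]
wrist_force: [-0.3, -0.0, -1.0]
opening: 0.035
```

Call:
{"method": "jog_arm", "body": {
  "moves": [0,0,-10,0,0,0,0,0,0,-25,0,0,0,0,0,0,-35,0,0,0,0,0,0,-40,0,0,0,0,0,0,-25,0,0,0,0]
}}

```text
t: 43.98
tool_pos: [0.4186, -0.3646, 0.1497]
tool_rot: [-0.0, 0.09, 0.996, 0.0]
wrist_force: [-0.5, -0.2, -1.2]
opening: 0.0347
```

Run:
```python
from h import *
go(.669,.0556,.15,-1.9)
```

```text
t 43.98 jaw yaw 79.6 j1 -0.76 j6 -2.15 F [-0.5 -0.2 -1.2] open 0.0347
 pos [ 0.4186 -0.3646  0.1497] shift now-axes [-1.705e+02  4.584e+02 -3.000e-01] turn [-0.  -0.1 81.5] shift after-turn axes [ 4.283e+02  2.363e+02 -3.000e-01]
```

Call:
{"method": "jog_arm", "body": {
  "moves": [-18,50,0,0,0,0,0,-18,50,0,0,0,0,0,-18,50,0,0,0,0,0,-18,50,0,0,0,0,0,-18,50,0,0,0,0,0,-18,50,0,0,0,0,0,-18,50,0,0,0,0,0,-18,50,0,0,0,0,0,-18,42,0,0,0,0,0,0,0,0,0,0,0,0]
}}

```text
t: 45.22
tool_pos: [0.6659, 0.0532, 0.1614]
tool_rot: [0.005, 0.092, 0.996, -0.002]
wrist_force: [0.1, -0.6, -0.9]
opening: 0.035
```

Call:
{"method": "jog_arm", "body": {
  "moves": [0,0,0,0,0,9.9,0,0,0,0,0,0,9.9,0,0,0,0,0,0,9.9,0,0,0,0,0,0,9.9,0,0,0,0,0,0,9.9,0,0,0,0,0,0,9.9,0,0,0,0,0,0,9.9,0,0,0,0,0,0,9.9,0,0,0,0,0,0,0,0]
}}

```text
t: 46.35
tool_pos: [0.6634, 0.0478, 0.1672]
tool_rot: [0.007, 0.722, 0.692, 0.002]
wrist_force: [0.9, 0.2, -1.5]
opening: 0.0347
```

Run:
```python
from h import *
go(.669,.0556,.08,-1.9)
```

```text
t 46.35 jaw yaw -2.4 j1 0.04 j6 0.08 F [ 0.9  0.2 -1.5] open 0.0347
 pos [0.6634 0.0478 0.1672] shift now-axes [ 8.5  4.2 87.2] turn [ 0.7  0.3 -0.5] shift after-turn axes [ 8.   5.4 87.2]
```

Call:
{"method": "jog_arm", "body": {
  "moves": [8,5,17,0.7,0.3,-0.5,0,0,0,17,0,0,0,0,0,0,17,0,0,0,0,0,0,17,0,0,0,0,0,0,14,0,0,0,0,0,0,0,0,0,0,0]
}}

```text
t: 47.1
tool_pos: [0.668, 0.0554, 0.0774]
tool_rot: [-0.001, 0.715, 0.699, -0.001]
wrist_force: [-0.8, 0.4, -0.9]
opening: 0.0348
```

Run:
```python
from h import *
go(.669,.0556,.037,-1.9)
s=grab_frame("side");p=sense()["tool_pos"]
crop(s,"s14.png",210,150,310,230,7)
b=[x[0] for x in blobs(green(s),20) if x[0][1]<230 and x[0][0]<310];print(onz(s,b,p[2]+.0137).round(4))
```

```text
t 47.10 jaw yaw -1.3 j1 0.04 j6 0.07 F [-0.8  0.4 -0.9] open 0.0348
 pos [0.668  0.0554 0.0774] shift now-axes [ 0.2  1.2 40.4] turn [-0.2  0.   0.6] shift after-turn axes [ 0.2  1.  40.4]
[[ 0.5806  0.0747  0.092 ]
 [ 0.6644  0.0017  0.092 ]
 [ 0.5151  0.0811  0.092 ]
 [ 0.4481  0.0797  0.092 ]
 [ 0.5752 -0.0501  0.092 ]
 [ 0.5102 -0.0447  0.092 ]
 [ 0.4453 -0.0447  0.092 ]]
```

View pics/s14.png

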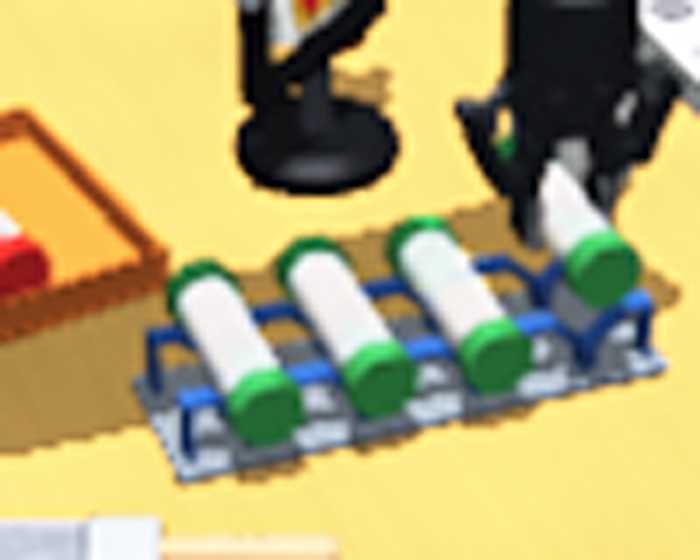

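Tube D is over groove 4 in line with the others. Lowering.

Call:
{"method": "jog_arm", "body": {
  "moves": [0,1,12,-0.2,0,0.6,0,0,0,12,0,0,0,0,0,0,10,0,0,0,0,0,0,4,0,0,0,0,0,0,0,0,0,0,0]
}}

```text
t: 47.78
tool_pos: [0.67, 0.0554, 0.0389]
tool_rot: [0.001, 0.719, 0.695, 0.001]
wrist_force: [-0.1, 0.0, -0.4]
opening: 0.0349
```

Call:
{"method": "jog_arm", "body": {
  "moves": [0,0,1,0,0,0,0,0,0,0,0,0,0,0,0,0,0,0,0,0,0.5,0,0,0,0,0,0,0.6,0,0,0,0,0,0,0.6,0,0,-10,0,0,0,0.6,0,0,-25,0,0,0,0.6,0,0,-30,0,0,0,0.6,0,0,-40,0,0,0,0.65]
}}

```text
t: 48.9
tool_pos: [0.6689, 0.0554, 0.146]
tool_rot: [0.0, 0.719, 0.695, 0.0]
wrist_force: [0.1, 0.0, 0.0]
opening: 0.0554
```

Call:
{"method": "jog_arm", "body": {
  "moves": [0,-40,-20,0,0,0,0.65,0,-40,-20,0,0,0,0.65,0,-45,-20,0,0,0,0.65,0,-45,-20,0,0,0,0.65,0,-45,-20,0,0,0,0.65,0,-40,-20,0,0,0,0.65,0,0,0,0,0,0,0.65]
}}

```text
t: 49.78
tool_pos: [0.4063, 0.0643, 0.278]
tool_rot: [0.004, 0.719, 0.695, 0.005]
wrist_force: [-0.1, 0.9, 0.2]
opening: 0.0554
```

Run:
```python
from h import *
t=grab_frame("top");s=grab_frame("side")
cv2.imwrite("pics/e_t.png",cv2.resize(t["image"][:,:,::-1],(800,600)))
crop(s,"e_s.png",180,90,310,220,6);crop(s,"e_s3.png",230,105,280,185,9);crop(t,"e_t3.png",140,145,210,200,10)
go(.669,.0556,.3,-1.9)
```

```text
t 49.88 jaw yaw -2.0 j1 0.09 j6 0.13 F [ 0.5 -0.4  0.2] open 0.0557
 pos [0.4077 0.0642 0.2757] shift now-axes [  0.5 261.7 -21.6] turn [ 0.6 -0.  -0.1] shift after-turn axes [ 1.000e-01  2.615e+02 -2.430e+01]
```

View pics/e_t.png

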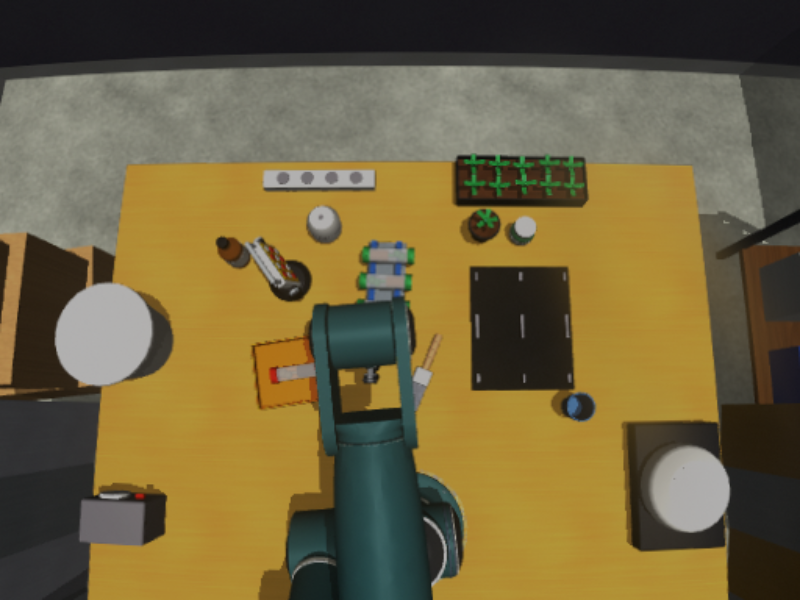

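View pics/e_s.png

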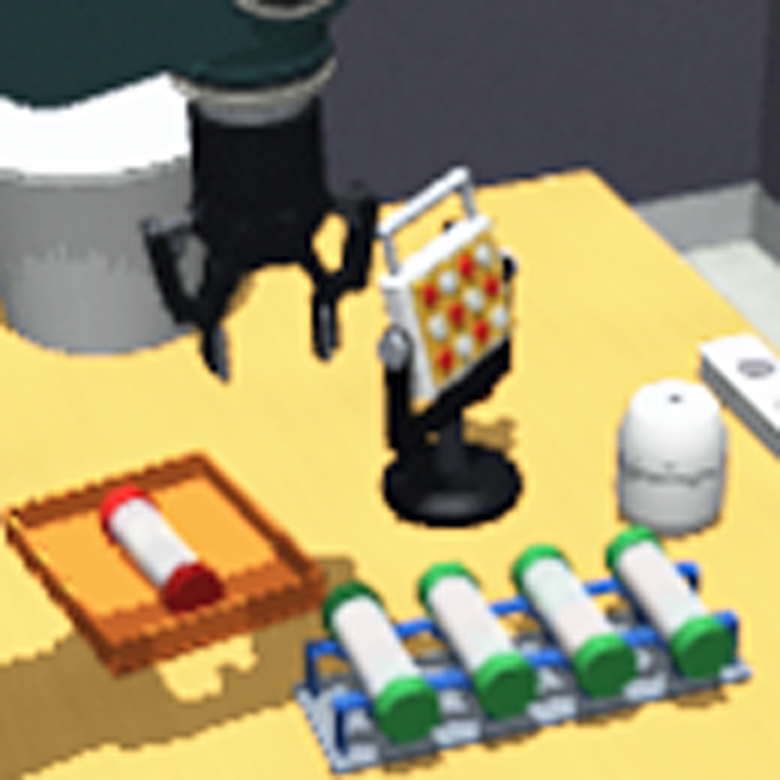

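All four tubes sit in the grooves and the spent tube is still in the tray. Now I locate the lamp's bar, panel and hinge in both views.

Run:
```python
from h import *
t=grab_frame("top");s=grab_frame("side")
T=lambda a,b:(140+a/10-.5+.05,145+b/10-.45); S=lambda a,b:(230+a/10-.45,110+b/10-.45)
A=tri([t,s],[T(350,362),S(140,187)]);B=tri([t,s],[T(180,107),S(270,92)])
print("bar near",A.round(4),"far",B.round(4),"len",np.linalg.norm(A-B),"mid",((A+B)/2).round(4))
for P,u,f in((A,T(350,362),t),(A,S(140,187),s),(B,T(180,107),t),(B,S(270,92),s)): print(proj(f,[P])-u)
# side knob (hinge ends)
print("knob near",tri([t,s],[T(480,415),S(158,378)]).round(4))
# puck
for q in (.0,.02,.04):print("puck t",q,onz(t,[T(465,345)],q).round(4),"s",onz(s,[S(255,605)],q).round(4))
```

```text
bar near [0.5571 0.2917 0.2384] far [0.6445 0.3568 0.2391] len 0.10898090238564274 mid [0.6008 0.3243 0.2388]
[[ 0.10495365 -0.37056442]]
[[-0.30701344  0.05777608]]
[[-0.11329326  0.39989301]]
[[ 0.31939107 -0.07399996]]
knob near [0.5537 0.2634 0.1628]
puck t 0.0 [[0.6166 0.3076 0.    ]] s [[0.6194 0.3209 0.    ]]
puck t 0.02 [[0.612 0.303 0.02 ]] s [[0.6079 0.2913 0.02  ]]
puck t 0.04 [[0.6074 0.2984 0.04  ]] s [[0.5964 0.2618 0.04  ]]
```

View pics/e_t3.png

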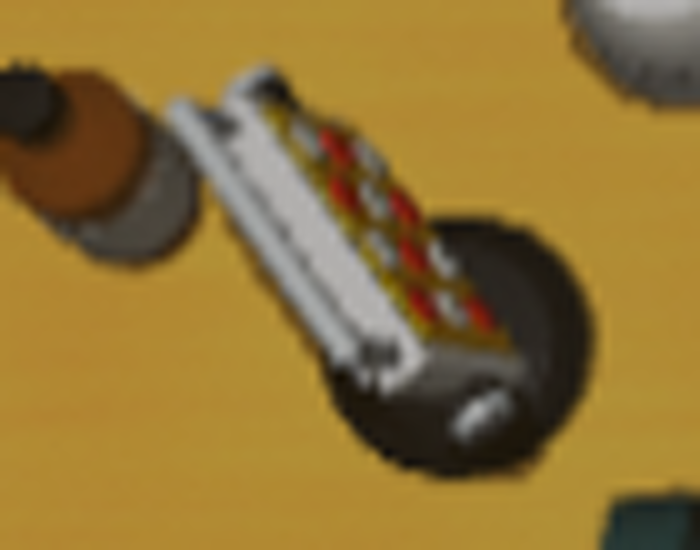

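View pics/e_s3.png

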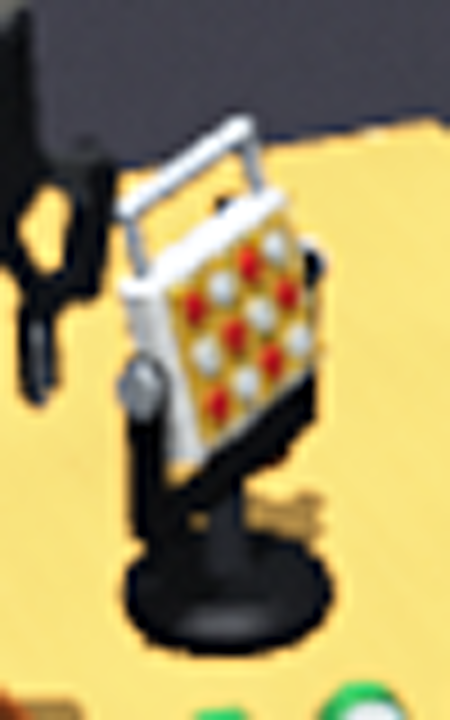

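Measurements:
- **Bar:** middle at (0.601,0.324,0.239), length 109 mm against a nominal 104 mm.
- **Lamp:** upright axis at (0.6135,0.306), beam yaw about −53°, tilt about −0.3.
- **Target:** yaw −100.7°, tilt 0.41.

I'll pinch the bar from above and move it along the arc.

Call:
{"method": "jog_arm", "body": {
  "moves": [0,0,-12,0,0,10.2,0.45,0,0,-12,0,0,10.2,0.45,0,0,-12,0,0,10.2,0.45,0,0,-12,0,0,10.2,0.45,0,0,-12,0,0,10.2,0.45,0,0,0,0,0,0,0.45]
}}

```text
t: 50.72
tool_pos: [0.4117, 0.0637, 0.3299]
tool_rot: [-0.0, 0.953, 0.304, -0.003]
wrist_force: [0.4, -0.4, -0.4]
opening: 0.0385
```

```bash
python3 -c "
from h import *
go(.6008,.3243,.32,-53.3)"
```

```text
t 50.73 jaw yaw -54.6 j1 0.09 j6 1.05 F [ 0.4 -0.4 -0.4] open 0.0385
 pos [0.4117 0.0637 0.3299] shift now-axes [ 305.2 -102.8    8.5] turn [-0.1  0.3 -1.3] shift after-turn axes [307.4 -95.9   9.9]
```

Call:
{"method": "jog_arm", "body": {
  "moves": [38,-12.5,1,0,0,-1.3,0.45,38,-12.5,1,0,0,0,0.45,38,-12.5,1,0,0,0,0.45,38,-12.5,1,0,0,0,0.45,38,-12.5,1,0,0,0,0.45,38,-12.5,1,0,0,0,0.45,38,-12.5,1,0,0,0,0.45,35,-10,1,0,0,0,0.45,0,0,0,0,0,0,0.45]
}}

```text
t: 51.85
tool_pos: [0.5993, 0.3332, 0.3036]
tool_rot: [0.0, 0.942, 0.336, -0.011]
wrist_force: [-0.2, -0.7, -0.3]
opening: 0.0384
```

```bash
python3 -c "
from h import *
go(.6008,.3243,.28,-53.3)"
```

```text
t 51.85 jaw yaw -50.7 j1 0.47 j6 1.35 F [-0.2 -0.7 -0.3] open 0.0384
 pos [0.5993 0.3332 0.3036] shift now-axes [-3.9  8.  23.6] turn [-0.4  1.2  2.6] shift after-turn axes [-4.1  8.  23.6]
```

Call:
{"method": "jog_arm", "body": {
  "moves": [-4,8,0,-0.4,1.2,2.6,0.45,0,0,12,0,0,0,0.45,0,0,12,0,0,0,0.45,0,0,0,0,0,0,0.45]
}}

```text
t: 52.35
tool_pos: [0.6008, 0.3218, 0.2761]
tool_rot: [0.001, 0.949, 0.315, -0.001]
wrist_force: [-0.7, 0.7, 0.1]
opening: 0.0385
```

```bash
python3 -c "
from h import *
go(.6008,.3243,.224,-53.3)
s=grab_frame('side');crop(s,'l1.png',225,80,285,170,7)"
```

```text
t 52.35 jaw yaw -53.3 j1 0.45 j6 1.38 F [-0.7  0.7  0.1] open 0.0385
 pos [0.6008 0.3218 0.2761] shift now-axes [ 1.6 -2.1 52.1] turn [0.  0.1 0. ] shift after-turn axes [ 1.5 -2.  52.1]
```

View pics/l1.png

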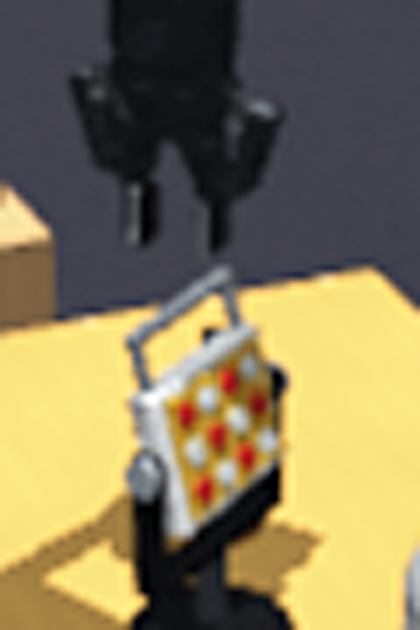

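The open fingers straddle the bar's middle, at crop (180,305). Descending.

Call:
{"method": "jog_arm", "body": {
  "moves": [1.5,-2,12,0,0,0,0.45,0,0,12,0,0,0,0.45,0,0,12,0,0,0,0.45,0,0,10,0,0,0,0.45,0,0,3,0,0,0,0.45,0,0,0,0,0,0,0.45]
}}

```text
t: 53.15
tool_pos: [0.6008, 0.3247, 0.2244]
tool_rot: [0.001, 0.949, 0.315, -0.0]
wrist_force: [-0.3, 0.8, 0.2]
opening: 0.0385
```

```bash
python3 -c "
from h import *
go(.6008,.3243,.224,-53.3)
s=grab_frame('side');crop(s,'l2.png',225,80,285,170,7)"
```

```text
t 53.15 jaw yaw -53.2 j1 0.46 j6 1.39 F [-0.3  0.8  0.2] open 0.0385
 pos [0.6008 0.3247 0.2244] shift now-axes [-0.3  0.3  0.4] turn [0.1 0.  0.1] shift after-turn axes [-0.3  0.3  0.4]
```

View pics/l2.png

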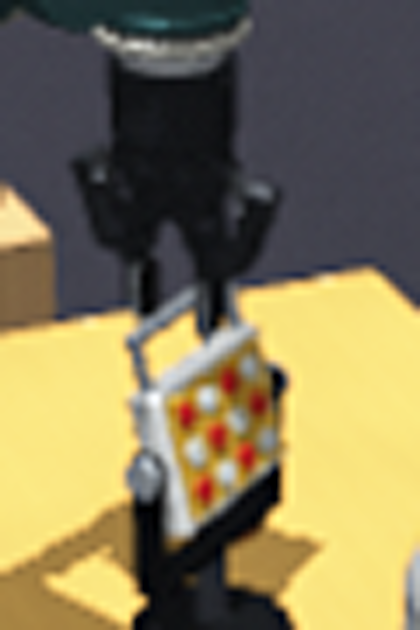

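Call:
{"method": "jog_arm", "body": {
  "moves": [0,0,0,0,0,0,0.1,0,0,0,0,0,0,0,0,0,0,0,0,0,0,0,0,0,0,0,0,0],
  "grip_force": 25
}}

```text
t: 53.7
tool_pos: [0.601, 0.3247, 0.2253]
tool_rot: [0.001, 0.949, 0.315, 0.0]
wrist_force: [-0.2, -0.3, -2.0]
opening: 0.0107
```

```bash
python3 -c "
from h import *
p=sense()['tool_pos'];zo=None
ax=np.array([.6135,.306]);b0=p.copy()
import math
v=p[:2]-ax; yaw=-53.3
bd=np.array([math.cos(math.radians(yaw)),math.sin(math.radians(yaw))]);print('along beam',v@bd,'cross',bd[0]*v[1]-bd[1]*v[0])
t0=math.asin(max(-1,(v@bd)/.08));print('tilt0',t0)
zoff=p[2]-(.16+.08*math.cos(t0));print('zoff',zoff)
for k in range(0,9):
    a=k/8;y=math.radians(-53.3-47.4*a);ti=t0+(.413-t0)*a
    print(k,ax+.08*math.sin(ti)*np.array([math.cos(y),math.sin(y)]),.16+.08*math.cos(ti)+zoff,math.degrees(y))
go(p[0],p[1],p[2],-53.3)"
```

```text
along beam -0.022452178573197767 cross 0.0011993600935652042
tilt0 -0.2844735850952131
zoff -0.011515029859706483
0 [0.60008201 0.32400161] 0.22526973215279988 -53.3
1 [0.60547655 0.31947282] 0.2269330895307851 -59.224999999999994
2 [0.60980579 0.31397671] 0.2280005337409119 -65.14999999999999
3 [0.61290533 0.30773441] 0.22846395618777082 -71.07499999999999
4 [0.61465569 0.30099416] 0.22831983658890637 -77.0
5 [0.61498659 0.29402237] 0.22756926971583596 -82.925
6 [0.61387952 0.28709395] 0.22621795707786913 -88.85
7 [0.61136843 0.28048233] 0.22427616361189817 -94.775
8 [0.60753848 0.27444957] 0.22175863970715637 -100.69999999999999
t 53.70 jaw yaw -53.2 j1 0.46 j6 1.39 F [-0.2 -0.3 -2. ] open 0.0107
 pos [0.601  0.3247 0.2253] shift now-axes [0. 0. 0.] turn [ 0.1 -0.   0.1] shift after-turn axes [0. 0. 0.]
```

```bash
cat > arc.py <<'E'
from h import *
import math,sys
def pt(a):
    t0=-.2845;y=math.radians(-53.3-47.4*a);ti=t0+(.413-t0)*a
    p=np.array([.6135,.306])+.08*math.sin(ti)*np.array([math.cos(y),math.sin(y)]);return [p[0]+.0007*(1-a),p[1]+.0007*(1-a),.16+.08*math.cos(ti)-.0115,math.degrees(y)]
if __name__=="__main__":
  for k in map(float,sys.argv[1:]): go(*pt(k/8))
E
python3 arc.py 1 2
```

```text
t 53.70 jaw yaw -53.2 j1 0.46 j6 1.39 F [-0.2 -0.3 -2. ] open 0.0107
 pos [0.601  0.3247 0.2253] shift now-axes [ 1.3  6.7 -1.7] turn [ 0.1 -0.   6. ] shift after-turn axes [ 2.   6.6 -1.7]
t 53.70 jaw yaw -53.2 j1 0.46 j6 1.39 F [-0.2 -0.3 -2. ] open 0.0107
 pos [0.601  0.3247 0.2253] shift now-axes [ 1.3 13.7 -2.7] turn [ 0.1 -0.  11.9] shift after-turn axes [ 4.1 13.2 -2.7]
```

Call:
{"method": "jog_arm", "body": {
  "moves": [0.6,3.4,-0.8,0,0,3,0,0.6,3.4,-0.8,0,0,3,0,0,0,0,0,0,0,0]
}}

```text
t: 54.08
tool_pos: [0.6058, 0.3209, 0.2269]
tool_rot: [-0.001, 0.964, 0.265, 0.001]
wrist_force: [0.8, 1.0, -1.2]
opening: 0.0113
```

```bash
python3 arc.py 1 2 3
```

```text
t 54.08 jaw yaw -59.3 j1 0.45 j6 1.48 F [ 0.8  1.  -1.2] open 0.0113
 pos [0.6058 0.3209 0.2269] shift now-axes [-0.2  0.8 -0. ] turn [-0.  -0.1 -0.1] shift after-turn axes [-0.2  0.8 -0. ]
t 54.08 jaw yaw -59.3 j1 0.45 j6 1.48 F [ 0.8  1.  -1.2] open 0.0113
 pos [0.6058 0.3209 0.2269] shift now-axes [ 0.6  7.8 -1.1] turn [-0.  -0.1  5.8] shift after-turn axes [ 1.4  7.7 -1.1]
t 54.08 jaw yaw -59.3 j1 0.45 j6 1.48 F [ 0.8  1.  -1.2] open 0.0113
 pos [0.6058 0.3209 0.2269] shift now-axes [ 0.  14.8 -1.5] turn [-0.1 -0.1 11.8] shift after-turn axes [ 3.  14.5 -1.5]
```

Forces are small, so I continue along the arc.

Call:
{"method": "jog_arm", "body": {
  "moves": [0.3,3.9,-0.6,0,0,2.9,0,0.3,3.9,-0.5,0,0,2.9,0,0,3.5,-0.2,0,0,3,0,0,3.5,-0.2,0,0,3,0,0,0,0,0,0,0,0]
}}

```text
t: 54.7
tool_pos: [0.6131, 0.3099, 0.2295]
tool_rot: [-0.002, 0.986, 0.165, 0.002]
wrist_force: [1.2, 0.2, -2.9]
opening: 0.011
```

```bash
python3 arc.py 4 5 6
```

```text
t 54.70 jaw yaw -71.0 j1 0.43 j6 1.67 F [ 1.2  0.2 -2.9] open 0.0110
 pos [0.6131 0.3099 0.2295] shift now-axes [-1.   8.7  1.2] turn [-0.2 -0.3  6. ] shift after-turn axes [-0.   8.8  1.2]
t 54.70 jaw yaw -71.0 j1 0.43 j6 1.67 F [ 1.2  0.2 -2.9] open 0.0110
 pos [0.6131 0.3099 0.2295] shift now-axes [-3.  15.5  1.9] turn [-0.3 -0.2 12. ] shift after-turn axes [ 0.2 15.8  2. ]
t 54.70 jaw yaw -71.0 j1 0.43 j6 1.67 F [ 1.2  0.2 -2.9] open 0.0110
 pos [0.6131 0.3099 0.2295] shift now-axes [-6.5 21.7  3.2] turn [-0.3 -0.2 17.9] shift after-turn axes [ 0.5 22.7  3.3]
```

Call:
{"method": "jog_arm", "body": {
  "moves": [-0.4,4.3,0.6,-0.2,-0.2,3,0,-0.4,4.2,0.6,0,0,3,0,-0.6,3.5,0.4,0,0,3,0,-0.6,3.5,0.4,0,0,3,0,-0.6,3.4,0.6,0,0,3,0,-0.6,3.4,0.6,0,0,3,0,0,0,0,0,0,0,0]
}}

```text
t: 55.58
tool_pos: [0.6144, 0.2903, 0.2291]
tool_rot: [-0.003, 1.0, 0.013, 0.002]
wrist_force: [-0.4, 0.0, -0.7]
opening: 0.011
```

```bash
python3 arc.py 6 7 8
```

```text
t 55.58 jaw yaw -88.5 j1 0.40 j6 1.95 F [-0.4  0.  -0.7] open 0.0110
 pos [0.6144 0.2903 0.2291] shift now-axes [-0.5  3.   2.8] turn [-0.3 -0.3  0.4] shift after-turn axes [-0.4  3.   2.9]
t 55.58 jaw yaw -88.5 j1 0.40 j6 1.95 F [-0.4  0.  -0.7] open 0.0110
 pos [0.6144 0.2903 0.2291] shift now-axes [-3.2  9.7  4.7] turn [-0.4 -0.3  6.3] shift after-turn axes [-2.1  9.9  4.8]
t 55.58 jaw yaw -88.5 j1 0.40 j6 1.95 F [-0.4  0.  -0.7] open 0.0110
 pos [0.6144 0.2903 0.2291] shift now-axes [-7.3 15.7  7.2] turn [-0.4 -0.2 12.2] shift after-turn axes [-3.8 16.8  7.3]
```

Call:
{"method": "jog_arm", "body": {
  "moves": [-0.7,3.8,1.4,-0.3,-0.2,2.5,0,-0.9,3.6,1.4,0,0,2.5,0,-1,3.4,1.4,0,0,2.5,0,-1.2,3.4,1.4,0,0,2.4,0,-1.3,3.2,1.4,0,0,2.4,0,0,0,0,0,0,0,0]
}}

```text
t: 56.32
tool_pos: [0.6079, 0.2742, 0.2241]
tool_rot: [-0.002, 0.996, -0.093, 0.002]
wrist_force: [-1.1, 1.3, -1.1]
opening: 0.011
```

```bash
python3 arc.py 8; python3 -c "
from h import *
s=grab_frame('side');crop(s,'l3.png',215,80,305,220,5);t=grab_frame('top');crop(t,'l3t.png',140,135,270,235,5)"
```

```text
t 56.33 jaw yaw -100.7 j1 0.38 j6 2.14 F [-1.1  1.3 -1.1] open 0.0110
 pos [0.6079 0.2742 0.2241] shift now-axes [-0.4 -0.1  2.3] turn [-0.2 -0.2  0. ] shift after-turn axes [-0.4 -0.1  2.3]
```

View pics/l3.png

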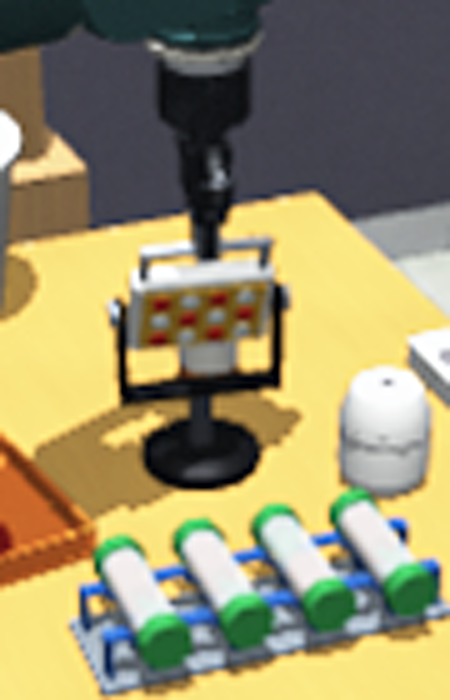

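The lamp now faces the rack, tipped down. Releasing and backing off upward to measure.

Call:
{"method": "jog_arm", "body": {
  "moves": [0,0,0,0,0,0,0.2,0,0,0,0,0,0,0.4,0,0,0,0,0,0,0.45,0,0,-10,0,0,0,0.45,0,0,-25,0,0,0,0.45,0,0,-30,0,0,0,0.45,0,0,-30,0,0,0,0.45,0,0,-30,0,0,0,0.45]
}}

```text
t: 57.42
tool_pos: [0.6074, 0.2734, 0.3531]
tool_rot: [-0.001, 0.996, -0.092, 0.001]
wrist_force: [-0.5, 0.7, -0.6]
opening: 0.0384
```

```bash
python3 -c "
from h import *
go(.40,.1,.35,-100)"
```

```text
t 57.42 jaw yaw -100.5 j1 0.38 j6 2.14 F [-0.5  0.7 -0.6] open 0.0384
 pos [0.6074 0.2734 0.3531] shift now-axes [-172.2  208.4    2.4] turn [-0.1 -0.1 -0.5] shift after-turn axes [-174.1  206.8    3.1]
```

Call:
{"method": "jog_arm", "body": {
  "moves": [-35,40,0,0,0,0,0.45,-35,40,0,0,0,0,0.45,-35,40,0,0,0,0,0.45,-35,40,0,0,0,0,0.45,-30,45,0,0,0,0,0.45,0,50,0,0,0,0,0.45,0,50,0,0,0,0,0.45,0,50,0,0,0,0,0.45,0,0,0,0,0,0,0.45]
}}

```text
t: 58.55
tool_pos: [0.3673, -0.0527, 0.3607]
tool_rot: [-0.001, 0.996, -0.091, 0.008]
wrist_force: [-0.1, 1.6, 0.3]
opening: 0.0386
```

```bash
python3 -c "
from h import *
s=grab_frame('side');crop(s,'m_s.png',225,105,285,185,9);t=grab_frame('top');crop(t,'m_t.png',150,145,210,205,10);cv2.imwrite('pics/m_full.png',t['image'][:,:,::-1]);crop(t,'m_r.png',215,140,275,240,6);crop(s,'m_rs.png',180,150,310,230,6)"
```

```text
(no output)
```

View pics/m_s.png

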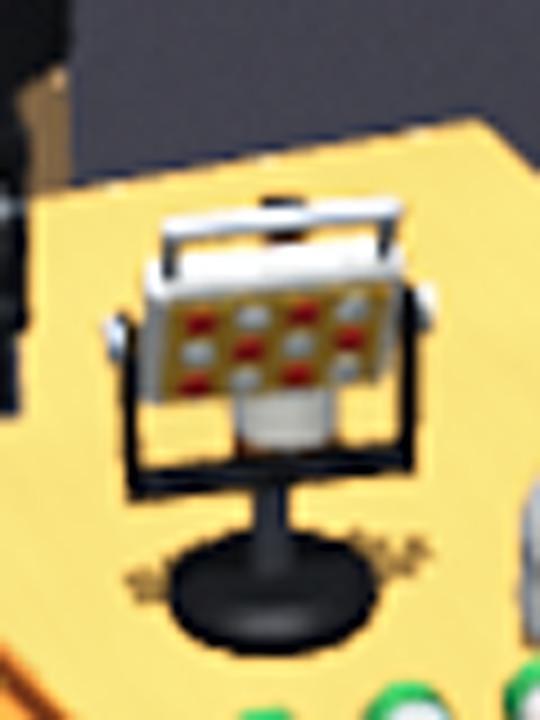

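View pics/m_t.png

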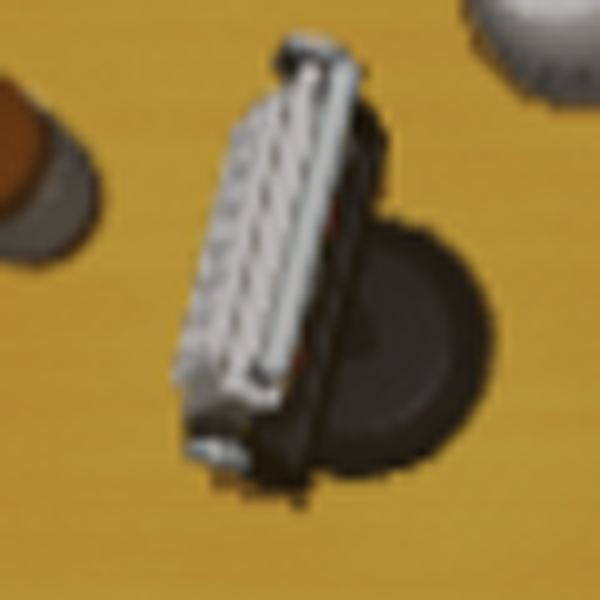

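View pics/m_full.png

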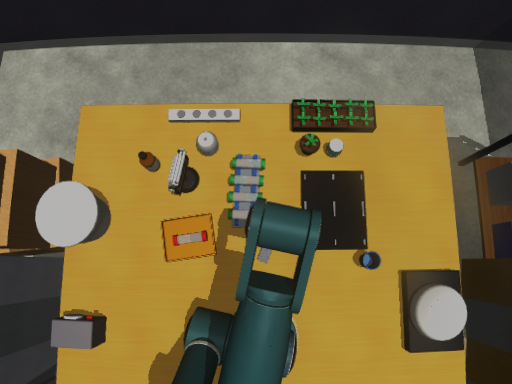

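View pics/m_r.png

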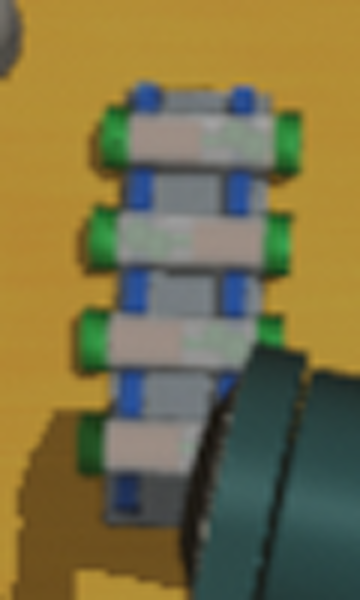

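View pics/m_rs.png

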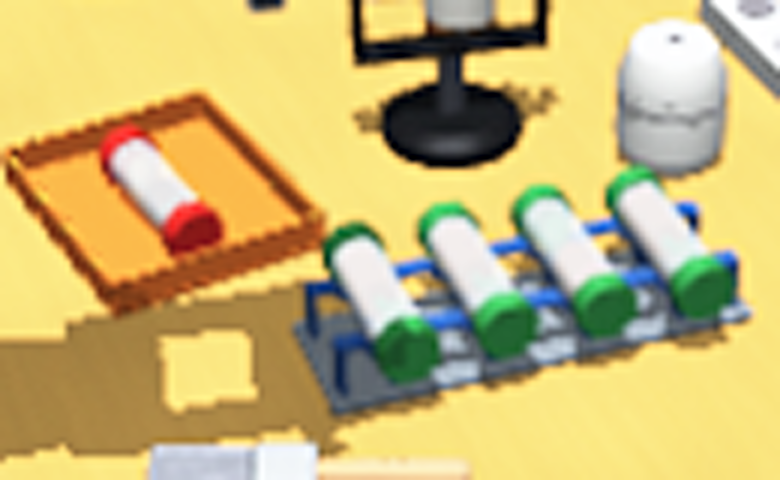

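Run:
```python
from h import *
t=grab_frame("top");s=grab_frame("side")
T=lambda a,b:(150+a/10-.45,145+b/10-.45); S=lambda a,b:(225+a/9-.45,105+b/9-.45)
A=tri([t,s],[T(276,378),S(165,228)]);B=tri([t,s],[T(342,68),S(400,207)])
k1=tri([t,s],[T(220,452),S(117,338)]);k2=tri([t,s],[T(308,48),S(427,305)])
for P,u,f in((A,T(276,378),t),(B,T(342,68),t),(k1,T(220,452),t),(k2,T(308,48),t)):print("res",(proj(f,[P])-u).round(2))
m=(A+B)/2;c=(k1+k2)/2
print("bar",A.round(4),B.round(4),np.linalg.norm(A-B).round(4),"mid",m.round(4));print("knobs",k1.round(4),k2.round(4),np.linalg.norm(k1-k2).round(4),"mid",c.round(4))
rm=np.array([.567,.059,.05])
for nm,yv in(("bar",B-A),("knob",k2-k1)):
  yv=yv.copy();yv[2]=0;yv/=np.linalg.norm(yv)
  h=np.array([yv[1],-yv[0],0])
  for cc in (c,np.array([.6135,.306,.16])):
    cc=cc.copy();cc[2]=.16
    d=m-cc;ti=np.arctan2(d@h,d[2]);x=h*np.cos(ti)-np.array([0,0,np.sin(ti)]);z=h*np.sin(ti)+np.array([0,0,np.cos(ti)])
    r=rm-cc;print(nm,"yaw",np.degrees(np.arctan2(h[1],h[0])).round(1),"tilt",ti.round(3),"armlen",np.linalg.norm(d).round(4),"rack in face x,y,z",(r@x).round(4),(r@yv).round(4),(r@z).round(4))
```

```text
res [[ 0.06 -0.21]]
res [[ 0.09 -0.29]]
res [[-0.    0.01]]
res [[ 0.   -0.01]]
bar [0.5515 0.2833 0.2359] [0.6625 0.2666 0.2335] 0.1122 mid [0.607  0.2749 0.2347]
knobs [0.5397 0.3214 0.162 ] [0.692  0.2974 0.1612] 0.1543 mid [0.6159 0.3094 0.1616]
bar yaw -98.5 tilt 0.442 armlen 0.0827 rack in face x,y,z 0.2774 -0.0112 0.0097
bar yaw -98.5 tilt 0.401 armlen 0.0812 rack in face x,y,z 0.2742 -0.0093 -0.0032
knob yaw -99.0 tilt 0.443 armlen 0.0827 rack in face x,y,z 0.2775 -0.0093 0.0098
knob yaw -99.0 tilt 0.401 armlen 0.0812 rack in face x,y,z 0.2742 -0.0075 -0.0031
```

Call:
{"method": "jog_arm", "body": {
  "moves": [0,45,-10,0,0,0,0.45,0,45,-10,0,0,0,0.45,0,45,-10,0,0,0,0.45,0,45,-10,0,0,0,0.45,0,45,0,0,0,0,0.45,0,45,0,0,0,0,0.45,0,0,0,0,0,0,0.45]
}}

```text
t: 59.62
tool_pos: [0.3265, -0.3162, 0.3997]
tool_rot: [-0.003, 0.997, -0.077, 0.007]
wrist_force: [-0.3, 0.3, 0.2]
opening: 0.0382
```

Run:
```python
from h import *
t=grab_frame("top");s=grab_frame("side")
c=[b[0] for b in blobs(green(t),12) if 145<b[0][1]<240 and 220<b[0][0]<275]
P=onz(t,c,.056);P=P[P[:,1]>-.1];P=P[np.argsort(P[:,0])]
L=P[P[:,1]>.06];Rr=P[P[:,1]<.06];print(L.round(4),Rr.round(4))
u=np.array([.9994,-.033]);v=np.array([.033,.9994])
if len(L)==len(Rr):
  for a,b in zip(L,Rr):
    m=((a+b)/2)[:2]-[.567,.059];d=(a-b)[:2];print("groove coord",(m@u).round(4),"along",(m@v).round(4),"L",np.hypot(*d).round(4),"ang",np.degrees(np.arctan2(d@u,d@v)).round(2))
crop(t,"z_t.png",140,130,275,265,5)
r=[b[0] for b in blobs(red(t),10) if b[0][1]>210];R=onz(t,r,.03);print("spent",R.round(3),R.mean(0).round(3)); print(sense()["wrist_force"].round(1))
```

```text
[[0.4682 0.1196 0.056 ]
 [0.5361 0.1191 0.056 ]
 [0.6033 0.1146 0.056 ]
 [0.6711 0.1081 0.056 ]] [[ 4.647e-01  5.500e-03  5.600e-02]
 [ 5.317e-01  5.800e-03  5.600e-02]
 [ 5.987e-01  6.000e-04  5.600e-02]
 [ 6.680e-01 -5.500e-03  5.600e-02]]
groove coord -0.1006 along 0.0002 L 0.1142 ang -0.15
groove coord -0.0332 along 0.0023 L 0.1134 ang 0.34
groove coord 0.034 along -0.0003 L 0.1141 ang 0.42
groove coord 0.1027 along -0.0043 L 0.1136 ang -0.31
spent [[0.383 0.222 0.03 ]
 [0.368 0.334 0.03 ]
 [0.066 0.658 0.03 ]] [0.273 0.405 0.03 ]
[-0.2  0.8 -0.2]
```

View pics/z_t.png

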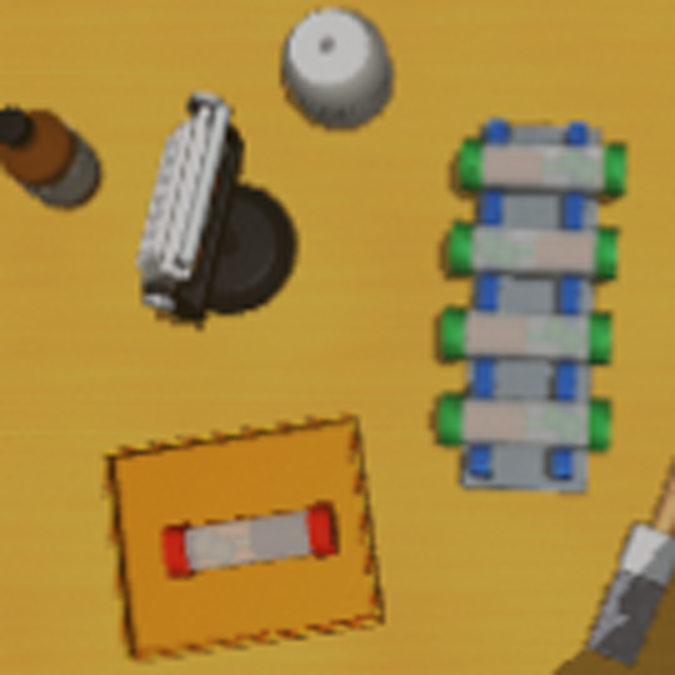

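The measured positions agree with what is needed: the tubes are within 5 mm along the grooves and under 0.5° off, the spent tube is in the tray, and the arm is clear of everything. Handing in.

```bash
python3 -c "
from workcell import *
print(sign_off())"
```

```text
the job is handed in; nothing more can be done
None
```

I moved the one spent tube from the rack to the orange tray and laid the four fresh tubes in grooves 1–4. I then turned the lamp by its bar to face the rack and handed the job in at about 60 s; no verdict is reported.

Last checks from the pictures:
- **Fresh tubes:** each lies within 5 mm of the groove middle lengthwise and within 0.5° of its axis. The side view shows them seated; I did not measure their height.
- **Spent tube:** it lies flat near the middle of the tray.
- **Lamp:** the beam passes about 7–11 mm sideways and −3 to +10 mm in height from the rack's middle, against a limit of 25 mm. The spread comes from two estimates of the lamp's hinge position. The pictures give a beam yaw of about −98.5° to −99°, while the gripper ended at −100.7°; I accepted this as within tolerance.
- **Bystanders:** none of them looked displaced in the pictures, and the arm ended clear of everything.

One move call was refused early on because my list had the wrong length. Nothing moved, and I resent it correctly.

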